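# Hook and latch the hold-down strap of a relay test jig

### The job

Clamp the relay in the test jig with the loose steel strap: tilt the strap tail up, hook its oblong eye past the wide head of the stud and draw it back until it bears on the stud's neck (the stud is clamped anywhere along its short slot, so feel for it), then level the strap over the relay so that its slot drops over the locating pin, press the tail down until the sprung side catch snaps over the strap's edge, and let go. Work gently, drawing on the stud with no more than about 12 N and pressing with no more than about 20 N, and leave the other things on the bench where they are.

Things in the scene. Friction and masses are not known exactly. Their poses are not given: they have to be found in the camera images.
- strap_grip (a point): Centre of the black grip block (15 mm wide in x, 38 long in y, 27 tall) on top of the loose steel strap, a flat bar 36 mm wide (x), 185 long (y), 5 thick, 0.15 to 0.3 kg, lying flat on the bench. The point is 18.5 mm over the bar's underside. Strap axes: +y along the bar to the eye end, whose end face is 110 mm from here; the tail's end face is 75 mm away at -y; z up.
- strap_eye (a point): Centre of the strap's oblong eye, half-way through the bar's thickness; strap axes; 84.6 mm from the grip centre towards +y and 16 mm lower. The eye is a rectangular hole through the bar, 18 mm wide (x), 28 mm long (y).
- strap_end (a point): Middle of the end lip, the 11.4 mm of bar beyond the eye, half-way through its thickness; strap axes; 104 mm from the grip centre towards +y, 16 mm lower.
- strap_slot (a point): Centre of the slot through the strap's tail, half-way through the thickness; strap axes; 44 mm from the grip centre towards -y. The slot is 11 mm wide (x) and 42 mm long (y) and takes the locating pin.
- jig: The relay test jig, fixed to the bench: aluminium base plate 84 mm (x) by 210 mm (y), top at 14 mm. Origin on the bench under its middle, z up. On its line x = 0 stand the stud near y = +70 mm, the yellow relay at +15 and the tail rest at -66.5; the catch stands beside it at y = -66. The strap belongs along y, eye on the stud, slot on the rest's pin; latched, its underside is 50 to 52 mm over the bench.
- stud_slot (a point): Middle of the slot in the base plate in which the headed stud is clamped, 14 mm over the bench; jig axes. The stud stands upright and firm at x = 0, anywhere up to 16 mm either way along y from here, as last set (its place is not reported). It has a collar 19 mm across up to 45 mm over the bench, a round neck 12 mm across up to 57, then a head 13 mm (x) by 34 mm (y), 4 thick, top at 61.
- stud_head (a point): Nominal middle of the top of the stud's head, 61 mm over the bench; the stud itself stands up to 16 mm from here along jig y. The head is longer than the eye: level, the strap cannot pass. Tilted some 30 degrees, tail up, the end lip goes down beyond the head's +y end, then to -y under the head onto the neck; only when it is within 2 mm of the neck does the eye's other edge clear the head as the strap is levelled.
- rest_pin (a point): Tip of the locating pin on the tail rest; jig axes; 55.8 mm over the bench. The pin is 7 mm across with a chamfered tip and stands upright on the rest, a steel block 26 mm (x) by 18 mm (y) whose top is 50 mm over the bench.
- relay (a joint): How far the relay (28 mm in x, 16 in y) is pressed down on its sprung contact pins, in m: 0 free, its top then 55 mm over the bench; about 0.003 under the latched strap; stop at 0.0055. The springs push back with 2 N at first and 1.2 N more per mm.
- catch (a joint): Angle of the sprung catch beside the tail rest, rad: 0 closed, grows as its top swings out to jig -x; it springs back by itself. Its nose reaches 4.5 mm over the -x edge of the seated strap, underside 57 mm over the bench; its top is 77 mm over the bench. Pressed down on the ramp above the nose (3 to 8 N), the strap's edge pushes it to about 0.12 until it snaps over the edge, back to 0.
- spare_relay_1: A loose yellow relay, 28 x 16 mm and 27 tall, standing on the bench; origin at its foot. Leave it alone.
- spare_relay_2: A second loose relay like it; origin at its foot. Leave it alone.
- long_pliers: Loose long-nose pliers lying flat, 180 x 50 x 13 mm; origin at the middle of the underside, jaws to +x. Leave them alone.
- hex_key: A loose hex key lying flat, 31 x 86 x 6 mm; origin at the middle of its underside. Leave it alone.
- terminal_loose: A loose grey rail terminal, 10 x 48 mm and 36 mm tall, standing on edge; origin at its foot. Leave it alone.
- tape_roll: A roll of black insulating tape lying flat, 67 mm across, 19 mm tall; origin at the middle of its underside. Leave it alone.

How it is judged:
By the outcome, as a careful person would: the job done as asked, in the order asked, and still so for the second after the job is handed in, with the robot touching nothing.
It also fails if it takes over 56 s, if anything falls off the work surface, if the arm or the gripper's body presses on something with over 40 N, if the wrist force passes 120 N, or if a joint passes its speed limit or range.

### The arm

A 6-joint arm with a two-finger parallel gripper is mounted at the origin on a cart in front of the work surface, level with it; the furniture and walls round the work are solid. World frame = base frame: x ahead of the robot, y to its left, z up, the work surface at z = 0. Lengths are in m, angles in rad, forces in N, time in s.
With the tool pointing down it reaches from about 0.3 to 0.95 m from the base axis. Payload 3.1 kg.
Tool frame: the origin (TCP) lies on the centre line of the jaws, within the pads' length; the fingertips stand 19 mm ahead of it and the grasp point (between the pads) is the TCP (finger_overhang is the z of the fingertips in the tool frame, in m); z points along the fingers, y is the direction in which the jaws open and shut (so a half turn about z gives the same grasp; the last joint's range is limited). The gripper opens to 85 mm and grips with 20 to 120 N. Pads are 22 mm wide; open, the fingers measure 114 mm over their backs; the gripper's body (76 mm by 85 mm) begins 54 mm behind the grasp point. The pads swing forward as they close: fully open they stand 13 mm farther back than shut.
Start: joints at [1.26, 0.308, 1.634, -0, 1.2, -0.07], TCP at [0.149, 0.607, 0.25] pointing down, gripper open.
Joint ranges: [-3.06, 3.06], [-0.79, 1.96], [0.05, 2.63], [-1.19, 4.34], [0.05, 2.64], [-2.94, 2.94]. Speed limits (rad/s): [2.79, 2.79, 3.14, 3.14, 3.14, 3.14].

### API

Orientations are given as a unit quaternion [x, y, z, w].
In Python, from rig import * gives the robot as it stands.
- The arm moves only by the tool jog_arm, never from a script. Its argument "rows" is a list that holds one entry, the list of rows, each a list of 6 numbers: the shift along the tool's x, y, z normalised to -1 to 1, where 1 is 2.5 cm, then the turn, a rotation vector about the tool's x, y, z normalised to -1 to 1, where 1 is 6 degrees. In form: [[[dx, dy, dz, rx, ry, rz], ...]]. A call has 1 to 12 rows; each row shifts and turns the commanded pose from where the row before left it, along the tool's axes as they then stand; what a row does not reach is not made up. A row lasts 1/10 s, in which the tool goes at most 50 mm and 8.59 degrees, less where a joint would pass 70% of its speed; a pose out of reach is approached as far as the arm can. A call with a number of a shift or a turn outside -1 to 1 is refused whole. A call with a gripper value outside its range is refused whole. "gripper" is the opening in per cent of the stroke, from 0 (shut) to 100 (fully open), set as the call begins (left out, the last holds). The fingers move at their own pace and stop on an object; "squeeze" is the grip in N (left out, the last holds). Time passes only in rows, so rows that do not move let the fingers close. It gives the time, the measured TCP pose, the force and the opening at its end, in the units of the state.
- sense(): the state, without advancing time (a new reading comes with each control period).
- camera(name): name is "scene" or "top"; returns a dict with "pixels" (480x640x3 uint8, red, green, blue), "fx", "fy", "cx", "cy" (pixels), "distortion" ([k1, k2, p1, p2, k3] as OpenCV has them; the pictures are not rectified), "R" (3x3) and "t" (3): a world point X has camera coordinates R X + t. Camera axes: x right, y down, z forward; pixel columns grow to the right and rows downward; lengths in m; the calibration is good to about 2 mm. A picture is of the moment at which its call begins. There is no depth.
- sign_off(): hands the job in, once; it reports no verdict.
The state is a dict: "time": time; "joint_positions": joint angles; "joint_velocities": joint speeds; "joint_torque": joint torques, N m; "tcp_pos": TCP position; "orientation": TCP orientation; "ft_force": force on the tool from outside, world axes, zero at the start; "moment": the same for the moment, N m; "grip_width": opening from 0.0 (shut) to 1.0 (fully open).
Only numpy, scipy, OpenCV 4.12 (cv2) and the standard library are available. Lean on these libraries where they do the work, as an engineer would, in place of code of your own. Each camera call takes 0.05 s, during which the arm holds its last target.

## Working session

There is one attempt and no reset: what is moved stays moved. The work goes in short steps, Python scripts to look and compute and a tool call to move; the robot and the scene stay as the last step left them, time stands still between calls to the robot, and variables do not carry over. Pictures are saved under pics/ and viewed, and the job is handed in when it is done.

Besides the shell and the picture viewer there is one more tool, called after ">>>" in YAML: its name, and indented under it one key for each argument. jog_arm: Moves the arm, as the interface text tells. Its arguments: {"type":"object","properties":{"rows":{"type":"array","items":{"type":"array","items":{"type":"array","items":{"type":"number"}}}},"gripper":{"type":"number"},"squeeze":{"type":"number"}},"required":["rows"]}

```bash
mkdir -p pics; ls; python3 - <<'E'
from rig import *
import cv2,numpy as np,pickle
s=sense()
for k,v in s.items(): print(k,np.round(v,4))
for n in ["scene","top"]:
    c=camera(n); cv2.imwrite(f"pics/{n}0.png",c["pixels"][:,:,::-1]); pickle.dump(c,open(f"{n}0.pkl","wb"))
    print(n,c["fx"],c["cx"],c["cy"],c["distortion"],-np.array(c["R"]).T@c["t"])
E
```

```text
pics
time 0.0
joint_positions [ 1.2603  0.309   1.6352 -0.      1.1997 -0.0697]
joint_velocities [ 0.0011 -0.0006  0.     -0.0014 -0.0025 -0.0004]
joint_torque [ 8.00000e-04 -4.15251e+01 -2.76665e+01  0.00000e+00  1.03000e-02
 -0.00000e+00]
tcp_pos [0.1488 0.6062 0.249 ]
orientation [ 1.201e-01  9.928e-01 -1.100e-03 -2.000e-04]
ft_force [-0.4973 -0.6562 -0.1591]
moment [-0.036   0.0056  0.0161]
grip_width 1.003
scene 438.21488213189065 325.1710804177302 232.99020543580215 [-0.08739979  0.          0.          0.          0.        ] [0.13155475 0.42607305 0.46457524]
top 570.0426707906071 319.145416798667 246.49736119916508 [-0.12095783  0.          0.          0.          0.        ] [ 0.42267518 -0.23590053  1.01360999]
```

View pics/scene0.png

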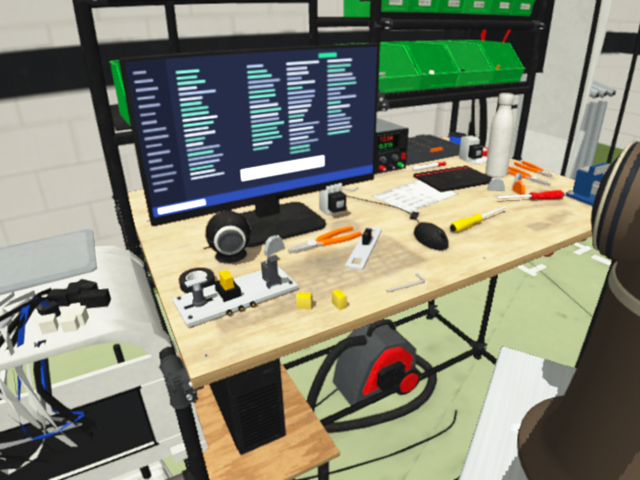

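View pics/top0.png

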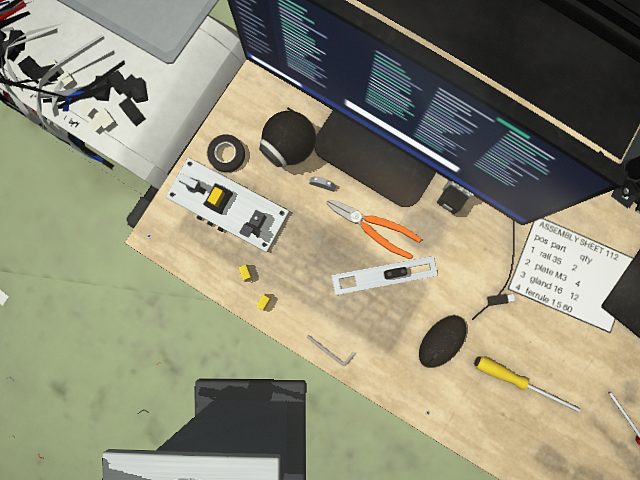

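```bash
cat > h.py <<'E'
import cv2,numpy as np,pickle
from scipy.spatial.transform import Rotation as Ro
def K(c): return np.array([[c["fx"],0,c["cx"]],[0,c["fy"],c["cy"]],[0,0,1.]])
def proj(c,X):
    X=np.atleast_2d(np.array(X,float)); R=np.array(c["R"]);t=np.array(c["t"])
    return cv2.projectPoints(X,cv2.Rodrigues(R)[0],t.reshape(3,1),K(c),np.array(c["distortion"]))[0].reshape(-1,2)
def back(c,uv,z):
    uv=np.array(uv,float).reshape(-1,1,2)
    n=cv2.undistortPoints(uv,K(c),np.array(c["distortion"])).reshape(-1,2)
    R=np.array(c["R"]);o=-R.T@np.array(c["t"])
    d=np.c_[n,np.ones(len(n))]@R
    return o+d*((z-o[2])/d[:,2])[:,None]
def crop(c,x0,y0,w,h,f,name):
    im=c["pixels"][y0:y0+h,x0:x0+w,::-1]
    cv2.imwrite(name,cv2.resize(im,None,fx=f,fy=f,interpolation=cv2.INTER_CUBIC))
def ld(n): return pickle.load(open(n+".pkl","rb"))
E
python3 - <<'E'
from h import *
t=ld("top0");s=ld("scene0")
crop(t,150,120,160,150,5,"pics/c1.png");crop(t,320,240,130,70,6,"pics/c2.png")
crop(s,160,210,160,120,5,"pics/c3.png");crop(s,330,210,80,80,7,"pics/c4.png")
print(np.array(s["R"]),np.array(t["R"]))
E
```

```text
[[-0.8711089  -0.49101165 -0.0087664 ]
 [-0.2167589   0.40044963 -0.89031212]
 [ 0.44066412 -0.77365862 -0.45526638]] [[ 0.01003972 -0.99991798 -0.00795174]
 [-0.9950535  -0.00920428 -0.09891314]
 [ 0.09883184  0.00890547 -0.9950643 ]]
```

View pics/c1.png

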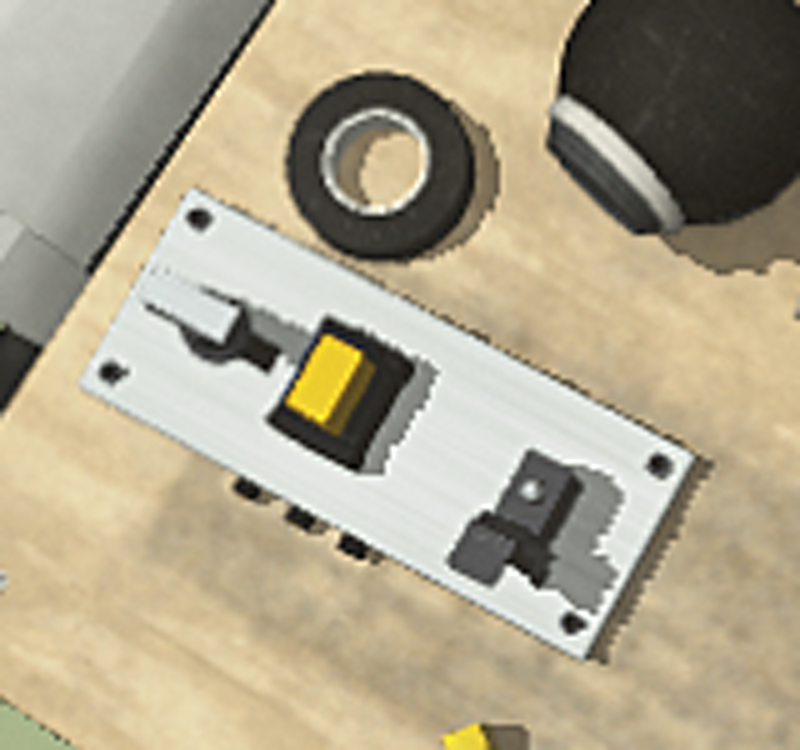

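View pics/c2.png

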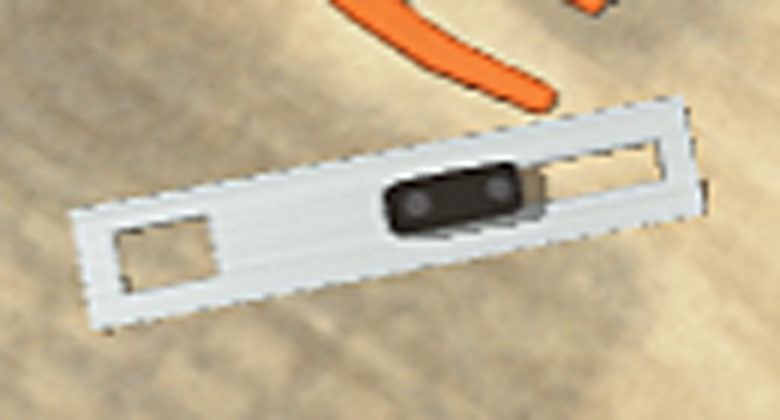

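View pics/c3.png

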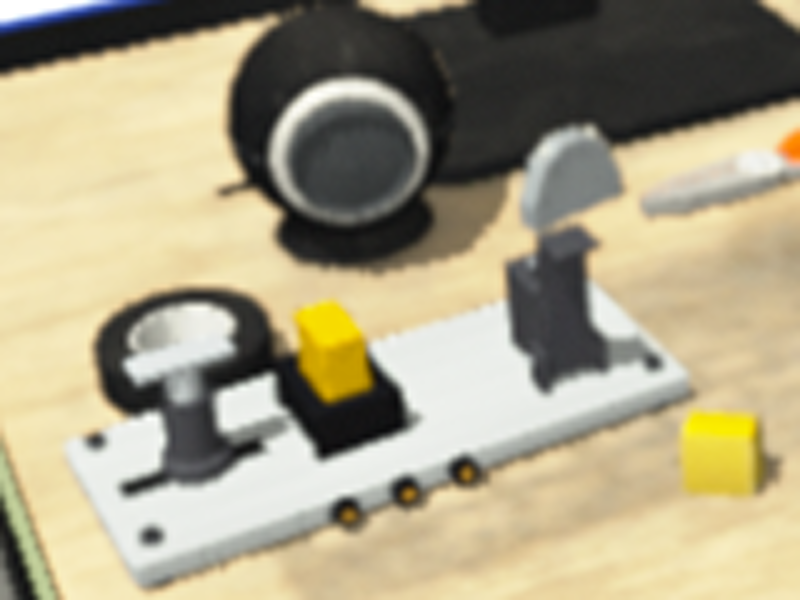

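View pics/c4.png

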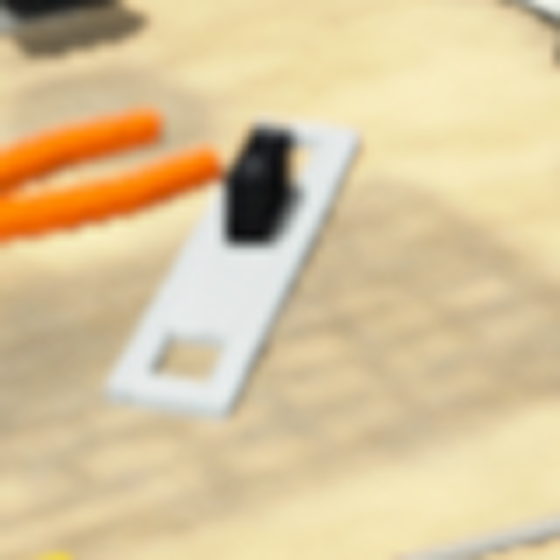

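```bash
cat >> h.py <<'E'
def un(p,x0,y0,f): return (np.array(p,float)+.5)/f-.5+np.array([x0,y0])
from scipy.optimize import least_squares
def fit2(local,z,obs,x0):
    # obs list of (cam, idx, uv)
    def W(p):
        c,s=np.cos(p[2]),np.sin(p[2]); L=np.array(local,float)
        return np.c_[p[0]+c*L[:,0]-s*L[:,1],p[1]+s*L[:,0]+c*L[:,1],z+L[:,2]]
    def r(p):
        w=W(p); return np.concatenate([(proj(c,w[i])-uv).ravel() for c,i,uv in obs])
    q=least_squares(r,x0); return q.x,q.fun.reshape(-1,2),W(q.x)
E
python3 - <<'E'
from h import *
t=ld("top0");s=ld("scene0")
a=un([(190,190),(695,458),(585,660),(82,382)],150,120,5)
print(back(t,a,.014))
b=un([(65,447),(148,585),(690,385)],160,210,5)
print("scene",back(s,b[:2],.014),back(s,b[2:],.014))
L=[(.042,.105,.014),(.042,-.105,.014),(-.042,-.105,.014),(-.042,.105,.014)]
for obs in ([(t,[0,1,2,3],a)],[(t,[0,1,2,3],a),(s,[0,3],b[:2])]):
    p,r,w=fit2(L,0,obs,[.5,-.1,-.45]);print(p,np.degrees(p[2]),r)
# features
def jig(X,p):
    c,sn=np.cos(p[2]),np.sin(p[2]);return [p[0]+c*X[0]-sn*X[1],p[1]+sn*X[0]+c*X[1],X[2]]
pj=p
print("pin pred top",proj(t,jig((0,-.0665,.0558),p)),"obs",un((532,488),150,120,5))
for cx,nm,c,o in (("t","head",t,0),("s","head",s,0)):
    for y in (.054,.07,.086): print(nm,cx,y,(proj(c,jig((0,y,.061),p))-np.array([(150,120),(160,210)][cx=="s"]))*5)
# stud head corners in top crop
h=un([(168,270),(243,307),(228,342),(150,305)],150,120,5);hw=back(t,h,.061)
c_,s_=np.cos(p[2]),np.sin(p[2]);Rm=np.array([[c_,-s_],[s_,c_]])
print("head top jig",(hw[:,:2]-p[:2])@Rm)
h=un([(125,362),(232,335),(237,352),(135,385)],160,210,5);print("head scene",(back(s,h[:2],.061)[:,:2]-p[:2])@Rm)
# strap
L=[(-.018,.110,0),(.018,.110,0),(.018,-.075,0),(-.018,-.075,0)]
a=un([(95,325),(70,212),(683,97),(705,213)],320,240,6)
b=un([(108,392),(230,410),(360,130)],330,210,7)
print(back(t,a,.005),back(s,b,.005))
for obs in ([(t,[0,1,2,3],a)],[(s,[0,1,2],b)]):
    print()
E
```

```text
[[ 0.6815337   0.01289672  0.014     ]
 [ 0.58442945 -0.17209239  0.014     ]
 [ 0.51205711 -0.13436491  0.014     ]
 [ 0.61073495  0.04958308  0.014     ]]
scene [[0.67929074 0.01279725 0.014     ]
 [0.59776831 0.05403407 0.014     ]] [[ 0.50636034 -0.12825708  0.014     ]]
[ 0.59722519 -0.06097193 -0.48679605] -27.89135903723823 [[ 0.43190718 -1.03872207]
 [ 0.75527482 -0.43831105]
 [-0.14582976  0.60388043]
 [-1.06673616  0.82468411]]
[ 0.59560421 -0.06136484 -0.47472516] -27.199748088338204 [[ 0.02513301  0.3113658 ]
 [ 1.05080394 -0.28975359]
 [ 0.65400516  1.02484412]
 [-0.99690539  2.45577022]
 [-0.67136867 -0.26352576]
 [-2.5316191  -2.61506298]]
pin pred top [[256.65028208 218.19845499]] obs [256.  217.2]
head t 0.054 [[224.05486632 327.59361729]]
head t 0.07 [[183.97925378 306.58249929]]
head t 0.086 [[144.10024071 285.67306014]]
head s 0.054 [[218.5647093  342.66197707]]
head s 0.07 [[173.17719531 357.02167744]]
head s 0.086 [[126.99167658 371.63052035]]
head top jig [[ 0.0089096   0.08225612]
 [ 0.00958614  0.05264039]
 [-0.00346337  0.05127866]
 [-0.0046645   0.08178308]]
head scene [[0.00771633 0.08494093]
 [0.00367899 0.04859866]]
[[ 0.43931818 -0.25643098  0.005     ]
 [ 0.47251177 -0.24880244  0.005     ]
 [ 0.50817387 -0.4305789   0.005     ]
 [ 0.4737683  -0.43686399  0.005     ]] [[ 0.47066022 -0.2485361   0.005     ]
 [ 0.43569569 -0.25633551  0.005     ]
 [ 0.47318365 -0.43924321  0.005     ]]
```

```bash
cat >> h.py <<'E'
def W3(L,p,z=0):
    c,s=np.cos(p[2]),np.sin(p[2]);L=np.atleast_2d(L);return np.c_[p[0]+c*L[:,0]-s*L[:,1],p[1]+s*L[:,0]+c*L[:,1],z+L[:,2]]
def box(cx,cy,wx,wy,z):
    return [(cx+wx/2*a,cy+wy/2*b,z) for a,b in ((1,1),(1,-1),(-1,-1),(-1,1))]
def overlay(c,polys,x0,y0,w,h,f,name,gap=True):
    im=c["pixels"][y0:y0+h,x0:x0+w,::-1]
    im=cv2.resize(im,None,fx=f,fy=f,interpolation=cv2.INTER_CUBIC)
    for P,col in polys:
        q=((proj(c,P)-[x0,y0]+.5)*f-.5)
        cv2.polylines(im,[np.round(q*8).astype(np.int32)],True,col,1,cv2.LINE_AA,3)
    cv2.imwrite(name,im)
E
python3 - <<'E'
from h import *
t=ld("top0");s=ld("scene0")
a=un([(190,190),(695,458),(585,660),(82,382)],150,120,5)
b=un([(65,447),(142,572),(690,375)],160,210,5)
L=box(0,0,.084,.21,.014)+[(0,-.0665,.0558)]
pin=un([(532,490)],150,120,5)
for obs in ([(t,[0,1,2,3],a),(t,[4],pin)],[(s,[0,3,2],b)],[(t,[0,1,2,3],a),(t,[4],pin),(s,[0,3,2],b)]):
    p,r,w=fit2(L,0,obs,[.5,-.1,-.45]);print(p,np.degrees(p[2]),np.round(r,2).tolist())
pickle.dump(p,open("jig.pkl","wb"))
R=(0,0,255);G=(0,160,0);B=(255,0,0)
polys=[(W3(box(0,0,.084,.21,.014),p),R),(W3(box(0,-.0665,.026,.018,.05),p),G),(W3(box(0,.015,.028,.016,.055),p),B),(W3(box(0,.07,.013,.034,.061),p),R),(W3([(x*1.,-.0665+y,.0558) for x,y in ((.0035,0),(0,.0035),(-.0035,0),(0,-.0035))],p),R)]
overlay(t,polys,150,120,160,150,5,"pics/o1.png");overlay(s,polys,160,210,160,120,5,"pics/o2.png")
Ls=[(-.018,.110,0),(.018,.110,0),(.018,-.075,0),(-.018,-.075,0)]
a=un([(95,325),(70,212),(683,97),(705,210)],320,240,6)
b=un([(230,408),(108,392),(360,130)],330,210,7)
for obs in ([(t,[0,1,2,3],a)],[(s,[0,1,3],b)],[(t,[0,1,2,3],a),(s,[0,1,3],b)]):
    p,r,w=fit2(Ls,0.005,obs,[.5,-.3,.2]);print(p,np.degrees(p[2]),np.round(r,2).tolist())
pickle.dump(p,open("strap.pkl","wb"))
polys=[(W3(box(0,.0175,.036,.185,.005),p),R),(W3(box(0,.0846,.018,.028,.005),p),G),(W3(box(0,-.044,.011,.042,.005),p),G),(W3(box(0,0,.015,.038,.032),p),B)]
overlay(t,polys,320,240,130,70,6,"pics/o3.png");overlay(s,polys,330,210,80,80,7,"pics/o4.png")
E
```

```text
[ 0.59725125 -0.06089168 -0.48688187] -27.896276277982263 [[0.39, -1.06], [0.71, -0.45], [-0.2, 0.59], [-1.11, 0.81], [0.17, 0.05]]
[ 0.59467738 -0.06164074 -0.46845777] -26.840652955229977 [[-0.23, 0.04], [-0.52, 0.23], [0.8, -0.67]]
[ 0.59627681 -0.06137381 -0.48050011] -27.530628621957703 [[0.32, -0.28], [1.02, -0.3], [0.38, 0.88], [-0.93, 1.73], [0.56, 0.4], [-0.9, -0.59], [-1.88, -0.3], [0.1, -0.43]]
[ 0.47704626 -0.36034704  0.19399196] 11.114920392346564 [[-0.32, 0.64], [0.08, -0.56], [-0.07, -0.56], [0.3, 0.46]]
[ 0.47550475 -0.36100597  0.20131652] 11.534587225706217 [[0.02, 0.15], [0.03, -0.31], [-0.07, 0.22]]
[ 0.47650698 -0.3606006   0.19833148] 11.363556851114847 [[-0.08, 1.21], [0.23, 0.02], [-0.0, -0.42], [0.45, 0.58], [-0.69, 0.11], [-0.65, -0.38], [-0.44, 0.22]]
```

View pics/o1.png

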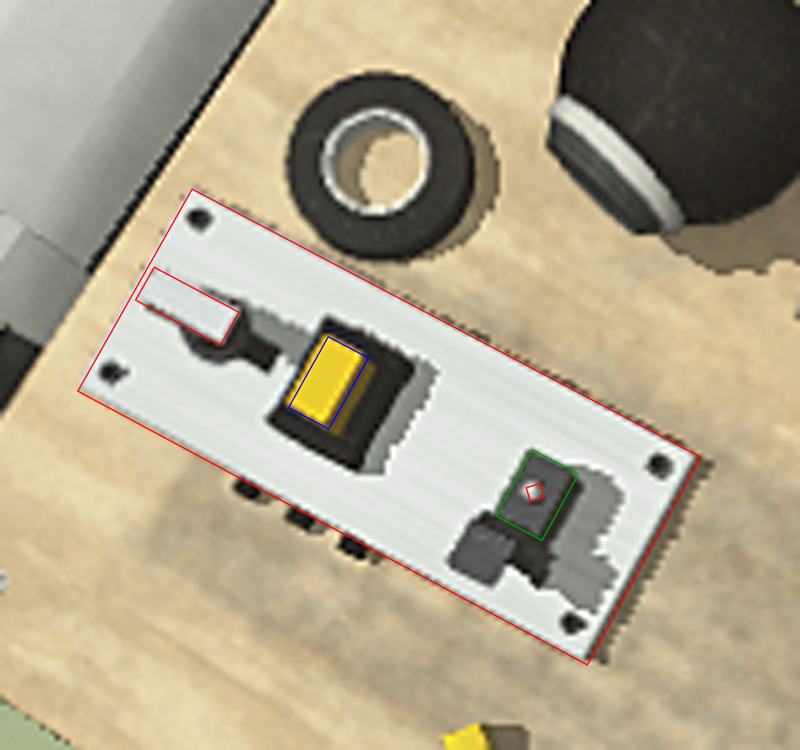

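View pics/o2.png

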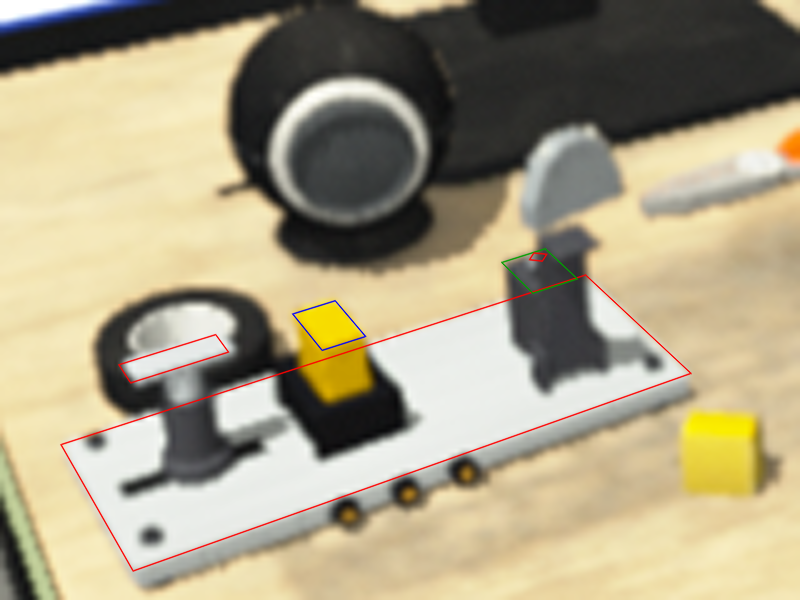

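View pics/o3.png

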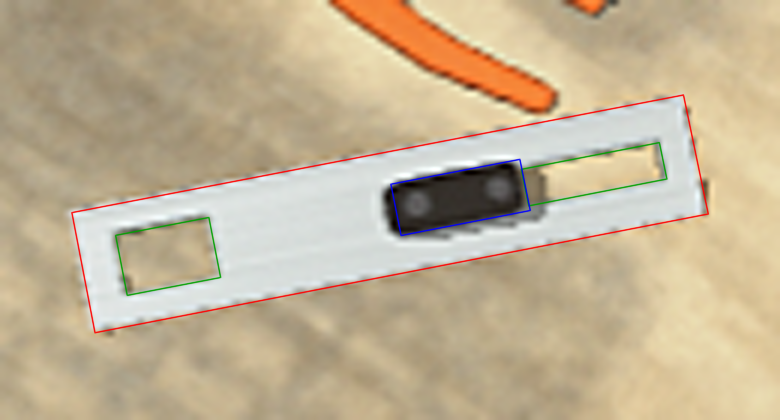

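View pics/o4.png

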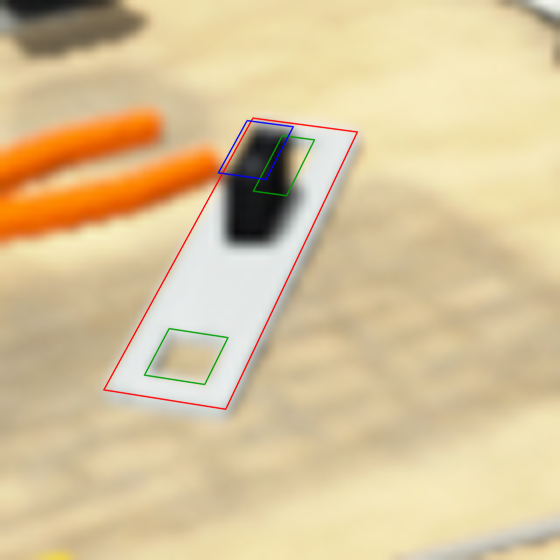

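```bash
python3 - <<'E'
from h import *
t=ld("top0");s=ld("scene0")
def tri(a,b):
    A=[];B=[]
    for c,uv in((t,a),(s,b)):
        n=cv2.undistortPoints(np.array(uv,float).reshape(1,1,2),K(c),np.array(c["distortion"])).ravel()
        R=np.array(c["R"]);o=-R.T@np.array(c["t"]);d=R.T@np.r_[n,1];d/=np.linalg.norm(d);P=np.eye(3)-np.outer(d,d);A.append(P);B.append(P@o)
    return np.linalg.lstsq(np.vstack(A),np.hstack(B),rcond=None)[0]
print("lamp",tri((285,135),(228,232)),"monitor BL?",tri((245,62),(150,220)),"BR",tri((525,222),(378,178)))
print("clip gray",tri((322,183),(273,243)),"box",tri((455,198),(335,198)))
print(back(t,[(377,160),(322,183),(285,135)],0.))
E
```

```text
lamp [ 0.70599762 -0.16922542  0.06024124] monitor BL? [ 0.83505242 -0.09427019  0.08789828] BR [ 0.55313011 -0.57833197  0.0718287 ]
clip gray [ 0.63389071 -0.23101138  0.02283258] box [ 0.60616466 -0.46064261  0.04746656]
[[ 0.68254474 -0.33055362  0.        ]
 [ 0.63886495 -0.23083545  0.        ]
 [ 0.72812323 -0.16218498  0.        ]]
```

>>> jog_arm:
  rows:
    - [[-1,-0.8,0,0,0,0],[-1,-0.8,0,0,0,0],[-1,-0.8,0,0,0,0],[-1,-0.8,0,0,0,0],[-1,-0.8,0,0,0,0],[-1,-0.8,0,0,0,0],[-1,-0.8,0,0,0,0],[-1,-0.8,0,0,0,0],[-1,-0.8,0,0,0,0],[-1,-0.8,0,0,0,0],[-1,-0.8,0,0,0,0],[-1,-0.8,0,0,0,0]]

```text
time: 1.3
tcp_pos: [0.3835, 0.301, 0.2499]
orientation: [0.12, 0.993, -0.0, -0.0]
ft_force: [-0.1, -0.1, -0.4]
grip_width: 0.999
```

```bash
cat >> h.py <<'E'
def plan(p0,q0,p1,q1,n,dec=3):
    """straight-line/slerp rows from pose0 to pose1, re-simulated with rounding"""
    from scipy.spatial.transform import Slerp
    R0=Ro.from_quat(q0);R1=Ro.from_quat(q1) if not isinstance(q1,Ro) else q1
    sl=Slerp([0,1],Ro.concatenate([R0,R1]));p=np.array(p0,float);R=R0;out=[]
    for i in range(1,n+1):
        tp=np.array(p0)+(np.array(p1)-p0)*i/n;tR=sl(i/n)
        d=R.inv().apply(tp-p)/.025;r=(R.inv()*tR).as_rotvec()/np.radians(6)
        row=np.round(np.r_[d,r],dec);out.append(row)
        p=p+R.apply(row[:3]*.025);R=R*Ro.from_rotvec(row[3:]*np.radians(6))
    assert np.abs(out).max()<=1,np.abs(out).max()
    print(str([[ [round(float(v),dec)+0.0 for v in r] for r in out]]))
    return p,R
def tool(theta,tilt=0):
    """theta: object yaw (rad) with tool y = object x, tool x = object y, z down; tilt>0 = tail up"""
    x=np.array([np.cos(theta),np.sin(theta),0]);y=np.array([-np.sin(theta),np.cos(theta),0])
    R=np.c_[y,x,[0,0,-1]]
    return Ro.from_matrix(R)*Ro.from_rotvec([0,-tilt,0])
E
python3 - <<'E'
from h import *
from rig import sense
s=sense()
p,R=plan(s["tcp_pos"],s["orientation"],[.4765,-.3606,.15],tool(.195),28,2)
print(p,R.as_quat())
E
```

```text
[[[-0.35, -0.89, 0.14, 0.0, 0.0, 0.39], [-0.39, -0.87, 0.15, 0.0, 0.0, 0.38], [-0.43, -0.85, 0.14, 0.0, 0.0, 0.39], [-0.46, -0.84, 0.14, 0.0, 0.0, 0.39], [-0.49, -0.82, 0.14, 0.0, 0.0, 0.39], [-0.53, -0.79, 0.15, 0.0, 0.0, 0.38], [-0.55, -0.78, 0.14, 0.0, 0.0, 0.39], [-0.59, -0.75, 0.14, 0.0, 0.0, 0.39], [-0.62, -0.73, 0.15, 0.0, 0.0, 0.38], [-0.65, -0.7, 0.14, 0.0, 0.0, 0.39], [-0.67, -0.67, 0.14, 0.0, 0.0, 0.39], [-0.71, -0.65, 0.15, 0.0, 0.0, 0.39], [-0.72, -0.62, 0.14, 0.0, 0.0, 0.38], [-0.75, -0.58, 0.14, 0.0, 0.0, 0.39], [-0.78, -0.56, 0.14, 0.0, 0.0, 0.39], [-0.8, -0.52, 0.15, 0.0, 0.0, 0.38], [-0.82, -0.5, 0.14, 0.0, 0.0, 0.39], [-0.83, -0.46, 0.14, 0.0, 0.0, 0.39], [-0.86, -0.42, 0.15, 0.0, 0.0, 0.39], [-0.87, -0.39, 0.14, 0.0, 0.0, 0.38], [-0.89, -0.35, 0.14, -0.01, 0.0, 0.39], [-0.9, -0.32, 0.15, 0.0, 0.0, 0.39], [-0.91, -0.28, 0.14, 0.0, 0.0, 0.38], [-0.92, -0.24, 0.14, 0.0, 0.0, 0.39], [-0.93, -0.21, 0.14, 0.0, 0.0, 0.39], [-0.94, -0.17, 0.15, 0.0, 0.0, 0.39], [-0.95, -0.13, 0.14, 0.0, 0.0, 0.38], [-0.95, -0.09, 0.14, 0.0, 0.0, 0.39]]]
[ 0.47649602 -0.36065251  0.15002434] [6.34941924e-01 7.72559851e-01 1.47964455e-04 8.47852725e-05]
```

>>> jog_arm:
  rows:
    - [[-0.35,-0.9,0.15,0,0,0.4],[-0.4,-0.85,0.15,0,0,0.4],[-0.45,-0.85,0.15,0,0,0.4],[-0.45,-0.85,0.15,0,0,0.4],[-0.5,-0.8,0.15,0,0,0.4],[-0.55,-0.8,0.15,0,0,0.4],[-0.55,-0.8,0.15,0,0,0.4],[-0.6,-0.75,0.15,0,0,0.4],[-0.6,-0.75,0.15,0,0,0.4],[-0.65,-0.7,0.15,0,0,0.4],[-0.65,-0.65,0.15,0,0,0.4],[-0.7,-0.65,0.15,0,0,0.4]]

```text
time: 2.5
tcp_pos: [0.4209, 0.0174, 0.2048]
orientation: [0.364, 0.931, -0.0, -0.0]
ft_force: [-0.3, 1.5, -0.4]
grip_width: 1.005
```

>>> jog_arm:
  rows:
    - [[-0.7,-0.6,0.15,0,0,0.4],[-0.75,-0.6,0.15,0,0,0.4],[-0.8,-0.55,0.15,0,0,0.4],[-0.8,-0.5,0.15,0,0,0.4],[-0.8,-0.5,0.15,0,0,0.4],[-0.85,-0.45,0.15,0,0,0.4],[-0.85,-0.4,0.15,0,0,0.4],[-0.85,-0.4,0.15,0,0,0.4],[-0.9,-0.35,0.15,0,0,0.4],[-0.9,-0.3,0.15,0,0,0.4],[-0.9,-0.3,0.15,0,0,0.4],[-0.9,-0.25,0.15,0,0,0.4]]

```text
time: 3.7
tcp_pos: [0.4543, -0.2649, 0.1597]
orientation: [0.584, 0.812, 0.0, -0.0]
ft_force: [0.2, 0.2, 0.0]
grip_width: 1.003
```

```bash
python3 - <<'E'
from h import *
from rig import sense
s=sense()
p,R=plan(s["tcp_pos"],s["orientation"],[.4765,-.3606,.1],tool(.195),6,2)
print(s["joint_positions"],p)
E
```

```text
[[[-0.65, -0.06, 0.4, 0.0, 0.0, 0.2], [-0.66, -0.05, 0.39, 0.0, 0.0, 0.21], [-0.65, -0.03, 0.4, 0.0, 0.0, 0.2], [-0.66, -0.02, 0.4, 0.0, 0.0, 0.2], [-0.65, -0.01, 0.4, 0.0, -0.01, 0.21], [-0.66, 0.01, 0.39, -0.01, 0.0, 0.2]]]
[-6.10772293e-01  2.28450413e-01  1.93829191e+00  4.05372729e-05
  9.75728904e-01 -9.33584427e-01] [ 0.47653692 -0.36070567  0.10012196]
```

>>> jog_arm:
  rows:
    - [[-0.65,-0.05,0.4,0,0,0.2],[-0.65,-0.05,0.4,0,0,0.2],[-0.65,-0.03,0.4,0,0,0.2],[-0.65,-0.02,0.4,0,0,0.2],[-0.65,0,0.4,0,0,0.2],[-0.66,0,0.4,0,0,0.2],[0,0,0,0,0,0],[0,0,0,0,0,0]]
  gripper: 30

```text
time: 4.5
tcp_pos: [0.4766, -0.3588, 0.0996]
orientation: [0.633, 0.774, 0.0, -0.001]
ft_force: [0.2, -0.0, -0.4]
grip_width: 0.303
```

```bash
python3 - <<'E'
from h import *
from rig import *
s=sense();print(s["tcp_pos"],s["grip_width"])
t=camera("top");sc=camera("scene");pickle.dump(t,open("top1.pkl","wb"))
crop(t,320,200,150,120,5,"pics/g1.png");crop(sc,320,170,100,110,5,"pics/g2.png")
E
```

```text
[ 0.47664261 -0.35876853  0.09961127] 0.30315192927668394
```

View pics/g1.png

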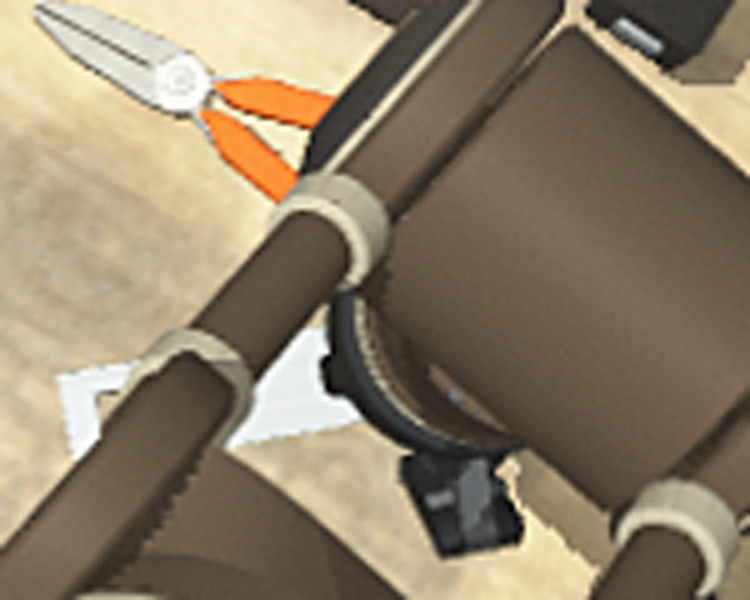

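View pics/g2.png

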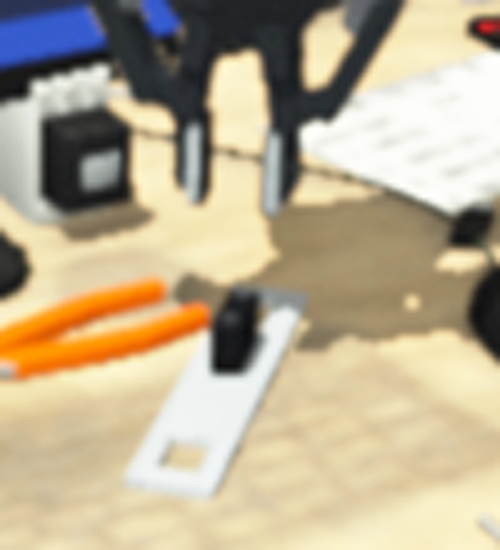

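```bash
python3 - <<'E'
from h import *
sc=ld("scene0");th=.195
T=np.array([.4766,-.3588,0]);y=np.array([np.cos(th),np.sin(th),0]);x=np.array([-np.sin(th),np.cos(th),0])
for sg in(-1,1):
  for dx in(-.011,.011):
    print((proj(sc,T+sg*.013*y+dx*x+[0,0,.081])-[320,170])*5)
p=pickle.load(open("strap.pkl","rb"))
print([((proj(sc,W3((a*.0075,b*.019,.032),p))-[320,170])*5).round() for a in(-1,1) for b in (-1,1)])
E
```

```text
[[267.98459172 197.0556692 ]]
[[256.5531974  217.39130146]]
[[209.11951829 189.80161954]]
[[196.58086955 209.84080702]]
[array([[257., 288.]]), array([[237., 326.]]), array([[224., 284.]]), array([[204., 321.]])]
```

>>> jog_arm:
  rows:
    - [[-0.07,0,0.6,0,0,0],[0,0,0.7,0,0,0],[0,0,0.7,0,0,0],[0,0,0.5,0,0,0],[0,0,0.25,0,0,0],[0,0,0.1,0,0,0],[0,0,0,0,0,0]]

```text
time: 5.3
tcp_pos: [0.4777, -0.361, 0.0289]
orientation: [0.633, 0.774, 0.0, -0.0]
ft_force: [-0.2, -0.3, 0.1]
grip_width: 0.299
```

>>> jog_arm:
  rows:
    - [[0,0,0,0,0,0],[0,0,0,0,0,0],[0,0,0,0,0,0],[0,0,0,0,0,0],[0,0,0,0,0,0]]
  gripper: 0
  squeeze: 70

```text
time: 5.8
tcp_pos: [0.4782, -0.3615, 0.0298]
orientation: [0.633, 0.774, -0.0, 0.001]
ft_force: [-1.0, -0.0, 4.3]
grip_width: 0.156
```

```bash
cat > fit.py <<'E'
from h import *
t=ld("top0");s=ld("scene0")
L=np.array(box(0,0,.084,.21,.014)+[(0,-.0665,.0558)]+box(0,.015,.028,.016,.055)+box(0,0,.013,.034,.061))
a=np.r_[un([(190,190),(695,458),(585,660),(82,382)],150,120,5),un([(532,490)],150,120,5),un([(366,352),(325,425)],150,120,5),un([(157,272),(240,307),(228,342)],150,120,5)]
ai=[0,1,2,3,4,6,7,9,10,11]
b=np.r_[un([(65,447),(142,572),(690,375)],160,210,5),un([(298,312),(340,302),(372,335),(330,350)],160,210,5),un([(125,362),(232,335),(237,352),(135,385)],160,210,5)]
bi=[0,3,2,8,5,6,7,9+0,9+1,9+2,9+3]
bi=[0,3,2,8,5,6,7,9,10,11,12]
def r(q):
    M=L.copy();M[9:,1]+=q[3]
    w=W3(M,q[:3]);return np.r_[(proj(t,w[ai])-a).ravel(),(proj(s,w[bi])+q[4:6]-b).ravel()]
q=least_squares(r,[.596,-.061,-.485,.07,0,0],loss="soft_l1")
print(q.x,np.degrees(q.x[2]));print(np.round(r(q.x).reshape(-1,2),1).tolist())
pickle.dump(q.x,open("jig.pkl","wb"))
E
python3 fit.py
```

```text
[ 0.59747764 -0.06075627 -0.48546835  0.06810743  1.5381798   0.51143023] -27.815287260143077
[[0.3, -1.1], [0.6, -0.7], [-0.2, 0.4], [-1.2, 0.8], [0.1, -0.1], [0.1, 0.4], [0.3, -0.0], [0.1, -1.4], [0.4, 0.6], [-1.0, 0.2], [-0.1, -0.3], [-1.4, 0.1], [0.9, 0.2], [5.4, 8.1], [-8.7, 2.8], [-6.6, -6.5], [7.7, -2.3], [0.5, 0.5], [-1.5, -0.1], [-0.0, 0.0], [0.8, -0.5]]
```

>>> jog_arm:
  rows:
    - [[0,0,-0.3,0,0,0],[0,0,-0.7,0,0,0],[0,0,-1,0,0,0],[0,0,-1,0,0,0],[0,0,-1,0,0,0]]

```text
time: 6.3
tcp_pos: [0.4768, -0.3603, 0.1292]
orientation: [0.633, 0.774, 0.0, -0.001]
ft_force: [-0.6, -0.1, -1.2]
grip_width: 0.153
```

```bash
sed -i 's/bi=\[0,3,2,8,5,6,7,9,10/bi=[0,3,2,5,6,7,8,9,10/' fit.py; python3 fit.py
cat >> h.py <<'E'
JIG=pickle.load(open("jig.pkl","rb")) if __import__("os").path.exists("jig.pkl") else None
OFF=[.0996,-.0298,0.0]  # lip inner-bottom corner rel TCP: s, n ; lateral strap-x of strap axis rel TCP
def tcp_for(Yc,zc,tilt,x=0.,th=None,off=None):
    """TCP pose so that lip inner-bottom corner sits at jig (x,Yc,zc)"""
    o=off or OFF;c,s=np.cos(tilt),np.sin(tilt)
    y=Yc-(o[0]*c+o[1]*s);z=zc-(-o[0]*s+o[1]*c)
    return W3((x-o[2],y,z),JIG[:3])[0],tool(JIG[2] if th is None else th,tilt)
def corner(tcp,R,off=None):
    o=off or OFF;P=np.array(tcp)+R.apply([o[0],o[2],-o[1]])
    c,s=np.cos(JIG[2]),np.sin(JIG[2]);d=P[:2]-JIG[:2]
    return np.array([c*d[0]+s*d[1],-s*d[0]+c*d[1],P[2]])
E
python3 - <<'E'
from h import *
from rig import sense
s=sense()
P,R=tcp_for(JIG[3]+.026,.085,np.radians(35))
print(P,R.as_quat(),corner(P,R)-[0,JIG[3],0])
plan(s["tcp_pos"],s["orientation"],P,R,15,2)
E
```

```text
[ 0.59739275 -0.0608683  -0.48270681  0.06852993  1.7741887   0.28985995] -27.657063163839318
[[0.2, -1.0], [0.7, -0.8], [-0.0, 0.3], [-1.2, 1.0], [0.2, -0.2], [0.1, 0.5], [0.4, 0.1], [-0.1, -1.4], [0.2, 0.6], [-1.1, 0.2], [0.2, -0.4], [-0.9, -0.1], [1.2, -0.1], [-0.0, 0.5], [0.1, -0.1], [-0.3, 0.5], [-0.6, 0.2], [0.6, 0.4], [-1.4, -0.2], [0.1, -0.1], [0.9, -0.6]]
[ 0.61133433 -0.03426508  0.16653894] [ 0.81602132  0.49364485 -0.25729053  0.15564562] [0.    0.026 0.085]
[[[0.78, 0.52, -0.1, 0.13, -0.37, 0.42], [0.8, 0.49, -0.14, 0.13, -0.38, 0.42], [0.81, 0.45, -0.17, 0.13, -0.37, 0.42], [0.83, 0.41, -0.21, 0.14, -0.38, 0.42], [0.83, 0.37, -0.25, 0.13, -0.37, 0.42], [0.84, 0.33, -0.29, 0.13, -0.38, 0.42], [0.84, 0.29, -0.33, 0.13, -0.37, 0.42], [0.84, 0.25, -0.36, 0.13, -0.37, 0.43], [0.83, 0.2, -0.4, 0.13, -0.38, 0.42], [0.83, 0.17, -0.43, 0.13, -0.37, 0.42], [0.81, 0.12, -0.47, 0.13, -0.38, 0.42], [0.8, 0.08, -0.5, 0.14, -0.37, 0.42], [0.78, 0.03, -0.53, 0.13, -0.38, 0.42], [0.76, 0.0, -0.56, 0.13, -0.37, 0.42], [0.74, -0.05, -0.59, 0.13, -0.37, 0.42]]]
```

>>> jog_arm:
  rows:
    - [[0.8,0.5,-0.25,0.13,-0.37,0.42],[0.8,0.5,-0.25,0.13,-0.38,0.42],[0.8,0.45,-0.3,0.13,-0.37,0.42],[0.8,0.4,-0.3,0.14,-0.38,0.42],[0.8,0.4,-0.35,0.13,-0.37,0.42],[0.85,0.35,-0.4,0.13,-0.38,0.42],[0.85,0.3,-0.4,0.13,-0.37,0.42],[0.85,0.25,-0.4,0.13,-0.37,0.43],[0.85,0.2,-0.4,0.13,-0.38,0.42],[0.8,0.15,-0.45,0.13,-0.37,0.42],[0.8,0.1,-0.45,0.13,-0.38,0.42],[0.8,0.1,-0.5,0.14,-0.37,0.42]]

```text
time: 7.5
tcp_pos: [0.5856, -0.0975, 0.1782]
orientation: [0.793, 0.559, -0.209, 0.126]
ft_force: [-0.1, -0.8, -2.1]
grip_width: 0.16
```

```bash
python3 - <<'E'
from h import *
from rig import sense
s=sense()
P,R=tcp_for(JIG[3]+.026,.085,np.radians(35))
print((corner(s["tcp_pos"],Ro.from_quat(s["orientation"]))-[0,JIG[3],0]).round(4))
plan(s["tcp_pos"],s["orientation"],P,R,4,2)
E
```

```text
[-0.0055 -0.0337  0.1049]
[[[0.66, 0.03, -0.22, 0.1, -0.28, 0.31], [0.65, 0.0, -0.24, 0.09, -0.27, 0.31], [0.64, -0.02, -0.26, 0.1, -0.28, 0.31], [0.63, -0.04, -0.27, 0.1, -0.27, 0.31]]]
```

>>> jog_arm:
  rows:
    - [[0.66,0.03,-0.22,0.1,-0.28,0.31],[0.65,0,-0.24,0.1,-0.27,0.31],[0.64,-0.02,-0.26,0.1,-0.28,0.31],[0.63,-0.04,-0.27,0.1,-0.27,0.31],[0,0,0,0,0,0]]

```text
time: 8.0
tcp_pos: [0.6119, -0.033, 0.165]
orientation: [0.815, 0.496, -0.256, 0.154]
ft_force: [0.2, -0.0, -2.2]
grip_width: 0.158
```

```bash
cat > look.py <<'E'
import sys
from h import *
from rig import *
n=sys.argv[1]
s=sense();R=Ro.from_quat(s["orientation"])
c=corner(s["tcp_pos"],R);print("t",s["time"],"tcp",np.round(s["tcp_pos"],4),"corner rel stud",(c-[0,JIG[3],0]).round(4))
x=R.as_matrix()[:,0];y=R.as_matrix()[:,1]
print("tilt",np.degrees(-np.arcsin(x[2])),"yaw err",np.degrees(np.arctan2(y[1],y[0])-JIG[2]),"roll",np.degrees(np.arcsin(y[2])))
cj,sj=np.cos(JIG[2]),np.sin(JIG[2]);f=s["ft_force"];print("force jig",np.round([cj*f[0]+sj*f[1],-sj*f[0]+cj*f[1],f[2]],2),"moment",np.round(s["moment"],2))
sc=camera("scene");pickle.dump(sc,open(n+".pkl","wb"))
# predicted strap in hand, scene bias
def P(L):
    o=OFF; L=np.array(L); # strap frame rel G
    d=np.c_[L[:,1]-.0986+o[0],L[:,0]+o[2],-(L[:,2]+.0185+o[1])]
    return np.array(s["tcp_pos"])+R.apply(d)
polys=[(P(box(0,.0175,.036,.185,-.0135)),(0,0,255)),(P(box(0,.0846,.018,.028,-.0135)),(0,160,0)),(W3(box(0,JIG[3],.013,.034,.061),JIG[:3]),(255,0,0)),(W3(box(0,-.0665,.026,.018,.05),JIG[:3]),(255,0,0))]
sc2=dict(sc);sc2["cx"]+=1.6;sc2["cy"]+=.1
overlay(sc2,polys,160,160,160,150,5,"pics/"+n+".png")
if len(sys.argv)>2:
    t=camera("top");pickle.dump(t,open(n+"t.pkl","wb"));overlay(t,polys,150,120,160,150,5,"pics/"+n+"t.png")
E
python3 look.py k1 t
```

```text
t 8.0 tcp [ 0.6119 -0.033   0.165 ] corner rel stud [-0.0005  0.0277  0.0836]
tilt 34.84031679049612 yaw err 0.18892641108339786 roll -0.13487339170472465
force jig [ 0.18  0.05 -2.2 ] moment [ 0.44 -0.26 -0.06]
```

View pics/k1.png

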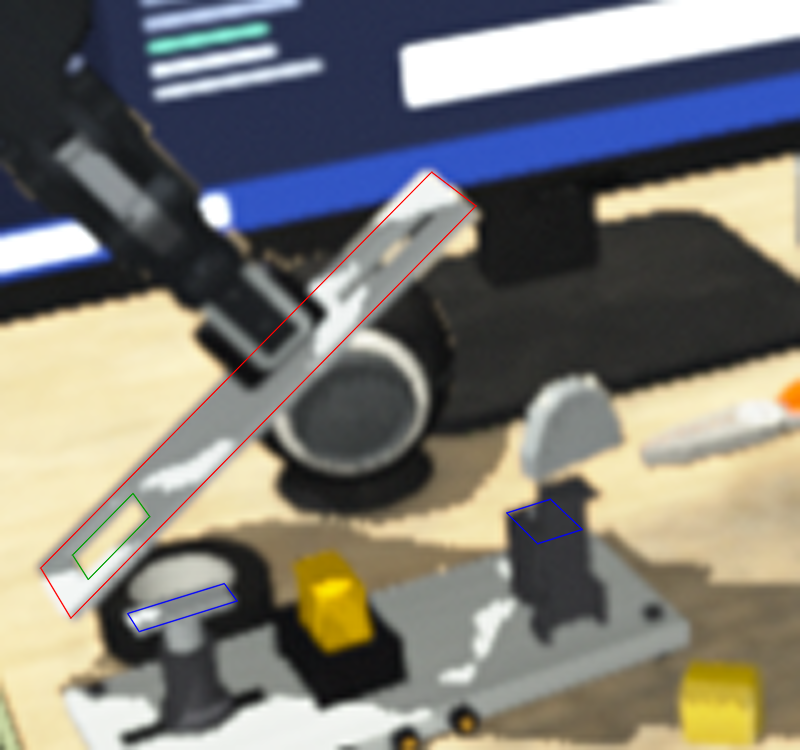

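View pics/k1t.png

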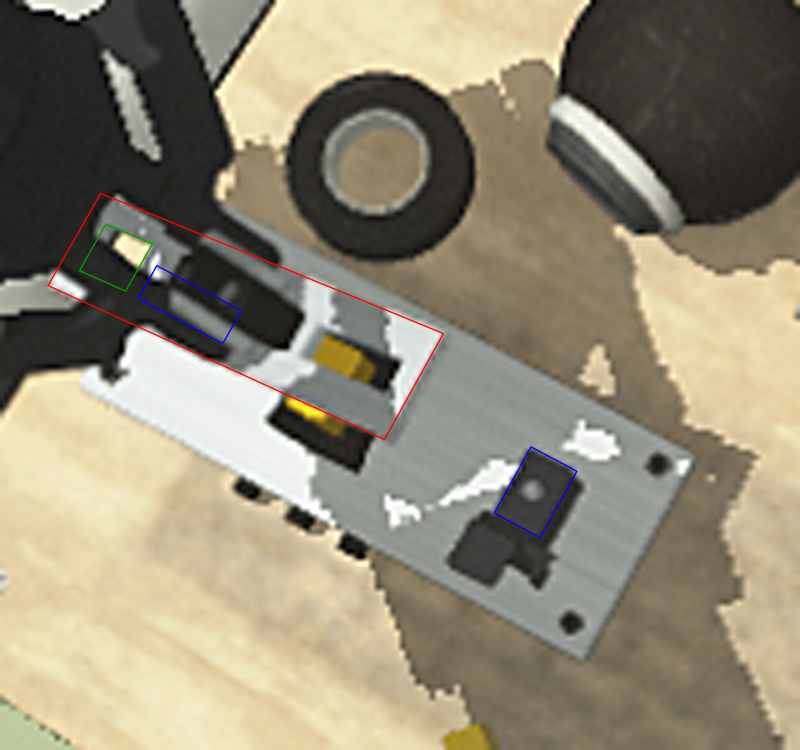

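```bash
python3 - <<'E'
from h import *
from rig import sense
s=sense()
P,R=tcp_for(JIG[3]+.0245,.050,np.radians(35))
plan(s["tcp_pos"],s["orientation"],P,R,6,2)
E
```

```text
[[[0.13, 0.0, 0.19, 0.0, 0.0, 0.0], [0.13, 0.0, 0.19, 0.0, 0.0, 0.01], [0.13, -0.01, 0.2, 0.0, -0.01, 0.0], [0.13, 0.0, 0.19, 0.0, 0.0, 0.01], [0.13, 0.0, 0.19, 0.0, 0.0, 0.0], [0.13, -0.01, 0.19, 0.0, 0.0, 0.01]]]
```

>>> jog_arm:
  rows:
    - [[0.13,0,0.19,0,0,0],[0.13,0,0.19,0,0,0],[0.13,0,0.2,0,0,0.02],[0.13,0,0.19,0,0,0],[0.13,0,0.19,0,0,0],[0.13,0,0.19,0,0,0],[0,0,0,0,0,0]]

```text
time: 8.8
tcp_pos: [0.6109, -0.036, 0.131]
orientation: [0.816, 0.494, -0.257, 0.155]
ft_force: [-0.6, 0.6, -1.6]
grip_width: 0.156
```

```bash
python3 look.py k2 t
```

```text
t 8.8 tcp [ 0.6109 -0.036   0.131 ] corner rel stud [0.0004 0.0243 0.0496]
tilt 34.93934982529487 yaw err -0.042467039225542805 roll -0.038195640806507496
force jig [-0.82  0.27 -1.59] moment [ 0.46 -0.23 -0.02]
```

View pics/k2.png

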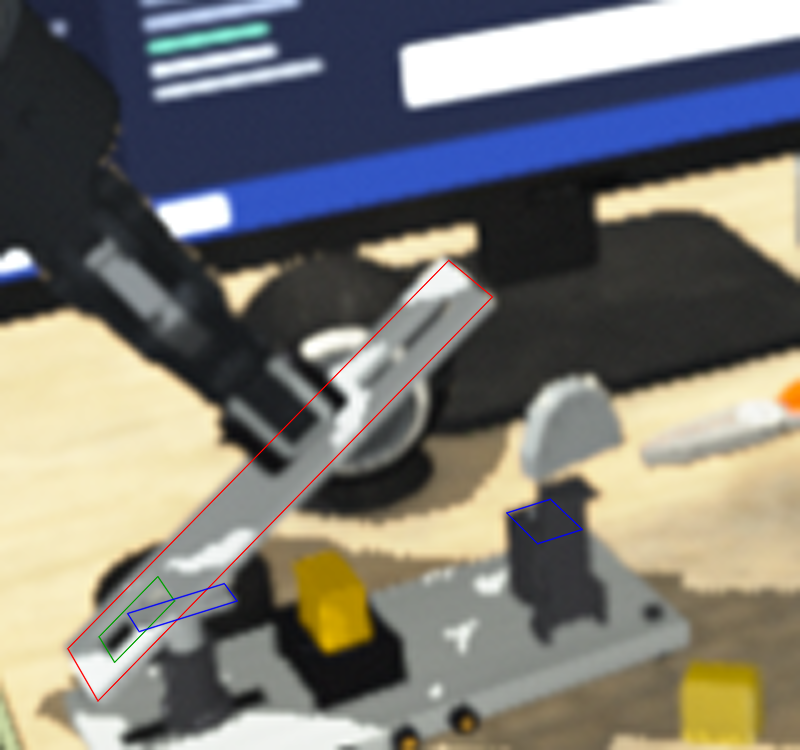

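View pics/k2t.png

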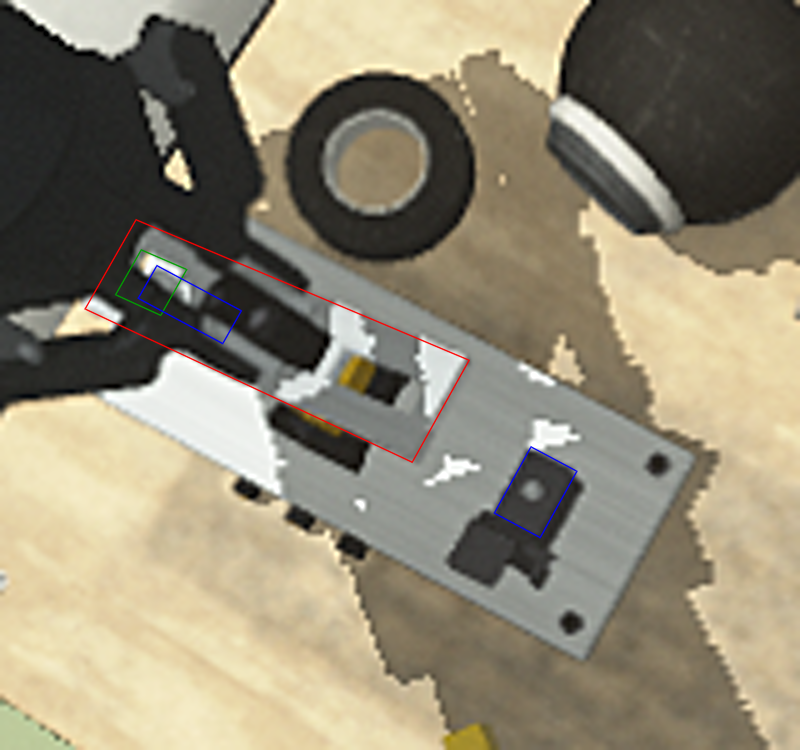

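>>> jog_arm:
  rows:
    - [[-0.115,0,0.08,0,0,0],[-0.115,0,0.08,0,0,0],[-0.115,0,0.08,0,0,0],[-0.08,0,0.056,0,0,0],[-0.033,0,0.023,0,0,0],[0,0,0,0,0,0]]

```text
time: 9.5
tcp_pos: [0.6051, -0.0486, 0.1324]
orientation: [0.817, 0.493, -0.256, 0.156]
ft_force: [0.7, 0.7, -0.8]
grip_width: 0.159
```

```bash
cat > st.py <<'E'
from h import *
from rig import *
s=sense();R=Ro.from_quat(s["orientation"])
c=corner(s["tcp_pos"],R);x=R.as_matrix()[:,0];y=R.as_matrix()[:,1]
cj,sj=np.cos(JIG[2]),np.sin(JIG[2]);f=s["ft_force"]
print("t",round(s["time"],2),"corner",((c-[0,JIG[3],0])*1000).round(2),"tilt %.2f yaw %.2f roll %.2f"%(np.degrees(-np.arcsin(x[2])),np.degrees(np.arctan2(y[1],y[0])-JIG[2]),np.degrees(np.arcsin(y[2]))),"Fjig",np.round([cj*f[0]+sj*f[1],-sj*f[0]+cj*f[1],f[2]],2),"M",np.round(s["moment"],2))
E
python3 st.py
```

```text
t 9.5 corner [ 1.26 10.58 51.03] tilt 34.88 yaw -0.06 roll 0.08 Fjig [ 0.29  0.93 -0.84] M [ 0.42 -0.19  0.  ]
```

>>> jog_arm:
  rows:
    - [[-0.027,-0.015,0.035,0,0,0],[-0.027,-0.015,0.035,0,0,0],[0,0,0,0,0,0]]

```text
time: 9.8
tcp_pos: [0.6033, -0.0499, 0.1315]
orientation: [0.816, 0.493, -0.256, 0.156]
ft_force: [0.5, 0.1, -2.9]
grip_width: 0.159
```

```bash
python3 st.py
```

```text
t 9.8 corner [ 0.3   8.59 50.11] tilt 34.90 yaw -0.03 roll 0.06 Fjig [ 0.41  0.34 -2.92] M [ 0.41 -0.2  -0.04]
```

Step on in about 1 mm steps, watching the force.

>>> jog_arm:
  rows:
    - [[-0.033,0,0.023,0,0,0],[0,0,0,0,0,0]]

```text
time: 10.0
tcp_pos: [0.603, -0.0509, 0.1317]
orientation: [0.817, 0.493, -0.256, 0.156]
ft_force: [1.1, 0.2, -2.4]
grip_width: 0.155
```

>>> jog_arm:
  rows:
    - [[-0.033,0,0.023,0,0,0],[0,0,0,0,0,0]]

```text
time: 10.2
tcp_pos: [0.6026, -0.0517, 0.1317]
orientation: [0.817, 0.493, -0.256, 0.156]
ft_force: [0.7, -1.0, -2.7]
grip_width: 0.156
```

```bash
python3 st.py
```

```text
t 10.2 corner [ 0.47  6.61 50.26] tilt 34.89 yaw -0.04 roll 0.07 Fjig [ 1.07 -0.55 -2.69] M [ 0.4  -0.22  0.01]
```

>>> jog_arm:
  rows:
    - [[-0.033,0,0.023,0,0,0],[0,0,0,0,0,0]]

```text
time: 10.4
tcp_pos: [0.602, -0.0527, 0.1317]
orientation: [0.817, 0.493, -0.256, 0.156]
ft_force: [0.0, -0.2, -1.7]
grip_width: 0.155
```

```bash
python3 st.py
```

```text
t 10.4 corner [ 0.46  5.53 50.24] tilt 34.90 yaw -0.04 roll 0.07 Fjig [ 0.07 -0.13 -1.71] M [ 0.38 -0.25  0.02]
```

>>> jog_arm:
  rows:
    - [[-0.025,0,0.017,0,0,0],[0,0,0,0,0,0]]

```text
time: 10.6
tcp_pos: [0.6017, -0.0533, 0.1316]
orientation: [0.817, 0.493, -0.256, 0.156]
ft_force: [0.4, 0.4, -1.7]
grip_width: 0.156
```

```bash
python3 st.py
```

```text
t 10.6 corner [ 0.46  4.89 50.24] tilt 34.88 yaw -0.04 roll 0.07 Fjig [ 0.12  0.55 -1.7 ] M [ 0.43 -0.19 -0.  ]
```

>>> jog_arm:
  rows:
    - [[-0.025,0,0.017,0,0,0],[0,0,0,0,0,0]]

```text
time: 10.8
tcp_pos: [0.6016, -0.0536, 0.1316]
orientation: [0.817, 0.493, -0.256, 0.155]
ft_force: [0.8, 0.6, -2.3]
grip_width: 0.16
```

```bash
python3 st.py
```

```text
t 10.8 corner [ 0.52  4.55 50.26] tilt 34.84 yaw -0.03 roll 0.08 Fjig [ 0.43  0.9  -2.25] M [ 0.63 -0.27 -0.01]
```

>>> jog_arm:
  rows:
    - [[-0.025,0,0.017,0,0,0],[0,0,0,0,0,0]]

```text
time: 11.0
tcp_pos: [0.6014, -0.0541, 0.1315]
orientation: [0.817, 0.494, -0.255, 0.155]
ft_force: [1.4, 2.3, -3.3]
grip_width: 0.152
```

```bash
python3 st.py
```

```text
t 11.0 corner [ 0.54  4.15 50.18] tilt 34.79 yaw -0.03 roll 0.09 Fjig [ 0.16  2.7  -3.35] M [ 0.96 -0.43  0.03]
```

>>> jog_arm:
  rows:
    - [[-0.025,0,0.017,0,0,0],[-0.057,0,0.21,0,0.5,0],[-0.057,0,0.21,0,0.5,0],[-0.057,0,0.21,0,0.5,0],[-0.057,0,0.21,0,0.5,0],[0,0,0,0,0,0]]

```text
time: 11.6
tcp_pos: [0.5937, -0.0679, 0.1155]
orientation: [0.84, 0.506, -0.167, 0.102]
ft_force: [2.8, 6.5, -7.1]
grip_width: 0.156
```

```bash
python3 st.py;python3 look.py k3
```

```text
t 11.6 corner [ 0.3   4.05 49.8 ] tilt 22.53 yaw -0.16 roll 0.10 Fjig [-0.56  7.1  -7.14] M [ 1.5  -0.78  0.01]
t 11.6 tcp [ 0.5937 -0.0679  0.1155] corner rel stud [0.0003 0.004  0.0498]
tilt 22.528649276780307 yaw err -0.15741230933682834 roll 0.09535460025768676
force jig [-0.56  7.1  -7.14] moment [ 1.5  -0.78  0.01]
```

View pics/k3.png

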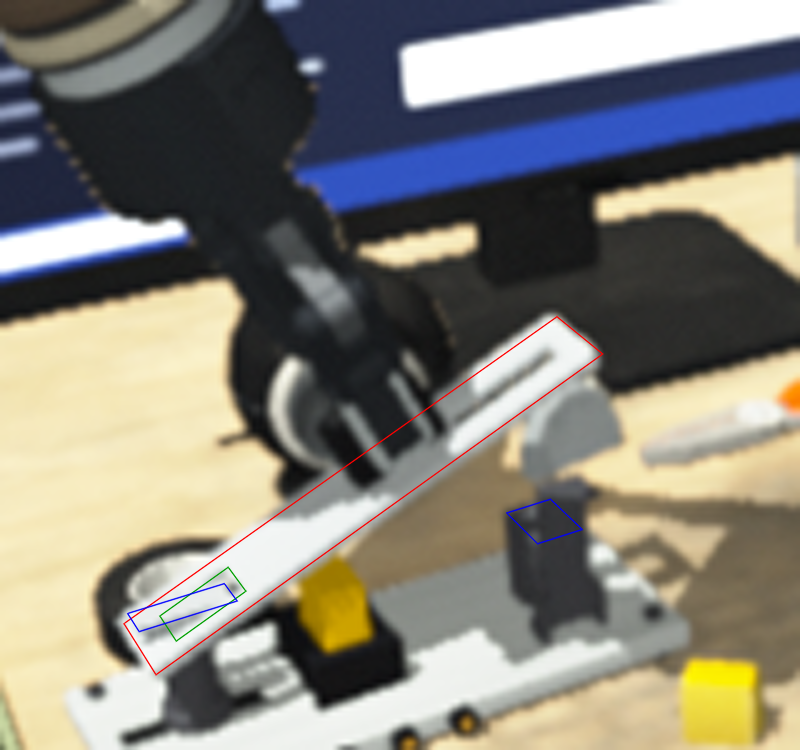

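```bash
python3 - <<'E'
from h import *
crop(ld("k3"),170,260,70,55,10,"pics/k3z.png")
E
```

```text
(no output)
```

View pics/k3z.png

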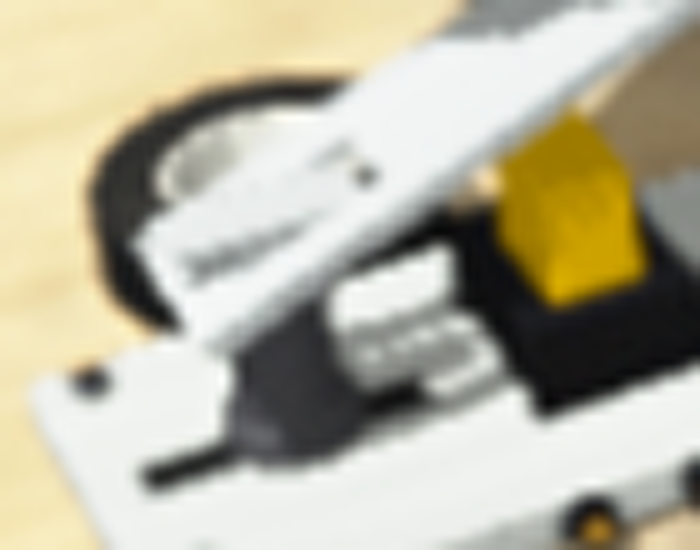

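>>> jog_arm:
  rows:
    - [[0.035,0,0.028,0,0,0],[0,0,0,0,0,0]]

```text
time: 11.85
tcp_pos: [0.5941, -0.0678, 0.1154]
orientation: [0.839, 0.507, -0.169, 0.103]
ft_force: [1.9, 4.7, -2.5]
grip_width: 0.159
```

```bash
python3 st.py
```

```text
t 11.85 corner [ 0.43  4.1  49.36] tilt 22.80 yaw -0.03 roll 0.08 Fjig [-0.52  5.05 -2.45] M [ 1.16 -0.59  0.01]
```

>>> jog_arm:
  rows:
    - [[-0.05,0,0.217,0,0.5,0],[-0.05,0,0.217,0,0.5,0],[-0.05,0,0.217,0,0.5,0],[0,0,0,0,0,0]]

```text
time: 12.25
tcp_pos: [0.5896, -0.0761, 0.1014]
orientation: [0.85, 0.513, -0.101, 0.062]
ft_force: [2.8, 6.8, -2.8]
grip_width: 0.158
```

```bash
python3 st.py; python3 look.py k4 t
```

```text
t 12.25 corner [ 0.54  4.09 48.93] tilt 13.66 yaw -0.17 roll 0.08 Fjig [-0.68  7.33 -2.77] M [ 1.4  -0.56  0.04]
t 12.25 tcp [ 0.5896 -0.0761  0.1014] corner rel stud [0.0005 0.0041 0.0489]
tilt 13.661813093881467 yaw err -0.17044037802426903 roll 0.08416355137218982
force jig [-0.68  7.33 -2.77] moment [ 1.4  -0.56  0.04]
```

View pics/k4.png

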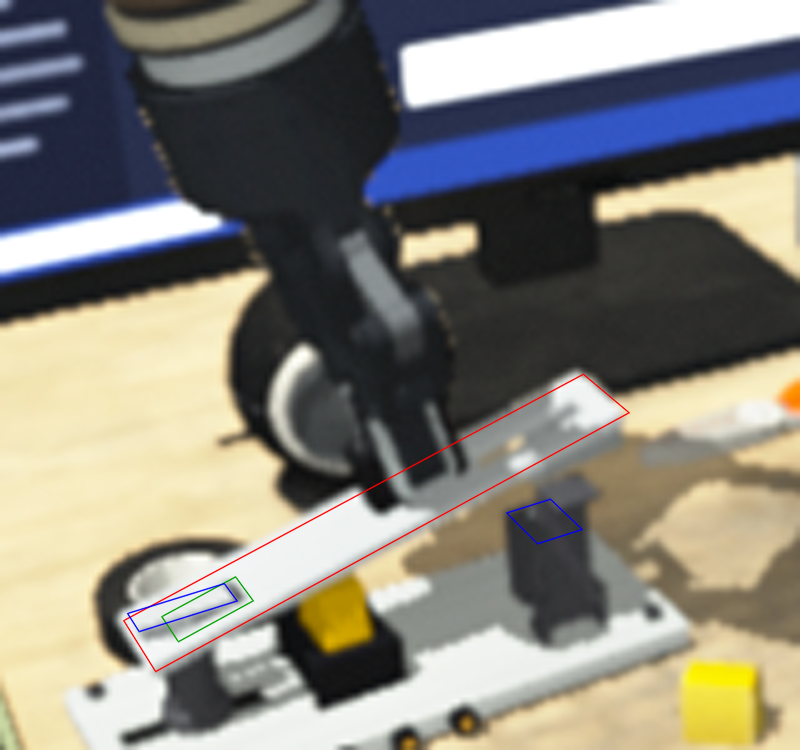

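View pics/k4t.png

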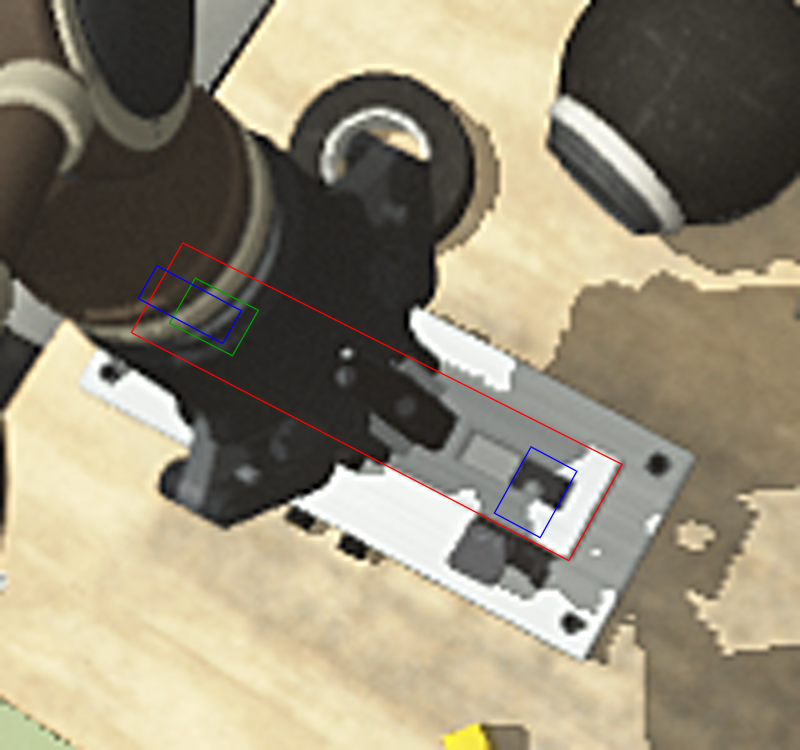

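```bash
python3 - <<'E'
from h import *
t=ld("k4t")
crop(t,225,190,60,50,12,"pics/k4z.png")
from rig import sense
s=sense();R=Ro.from_quat(s["orientation"])
# predicted: pin jig lateral vs slot lateral in strap
P=W3((0,-.0665,.0558),JIG[:3])[0]; d=R.inv().apply(P-s["tcp_pos"]);print("pin in tool frame",d*1000)
def f(X): return (proj(t,X)-[225,190]+.5)*12
print("pin px",f(P),"slot corner px",[f(np.array(s["tcp_pos"])+R.apply([-.044+.001+a*.021,b*.0055,.0298-.005])).round() for a in(-1,1) for b in(-1,1)])
E
```

```text
pin in tool frame [-37.25126691  -0.30537034  56.40988392]
pin px [[380.80475725 335.14967014]] slot corner px [array([[448., 391.]]), array([[487., 321.]]), array([[199., 263.]]), array([[237., 194.]])]
```

View pics/k4z.png

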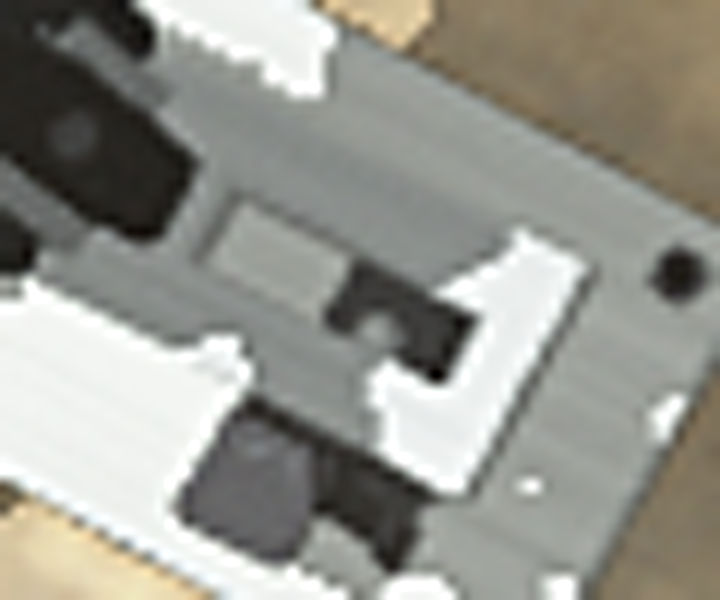

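>>> jog_arm:
  rows:
    - [[-0.04,0,0.21,0,0.5,0],[-0.05,0,0.21,0,0.5,0],[0,0,0,0,0,0]]

```text
time: 12.65
tcp_pos: [0.5876, -0.0803, 0.0918]
orientation: [0.854, 0.515, -0.057, 0.035]
ft_force: [3.9, 5.7, -3.0]
grip_width: 0.156
```

```bash
python3 st.py
```

```text
t 12.65 corner [ 0.67  4.38 48.9 ] tilt 7.72 yaw -0.17 roll 0.08 Fjig [ 0.85  6.84 -3.02] M [ 1.2  -0.6   0.01]
```

>>> jog_arm:
  rows:
    - [[-0.03,0,0.14,0,0.333,0],[-0.03,0,0.14,0,0.333,0],[0,0,0,0,0,0]]

```text
time: 12.95
tcp_pos: [0.5871, -0.0828, 0.0858]
orientation: [0.855, 0.517, -0.028, 0.018]
ft_force: [2.7, 5.0, -0.9]
grip_width: 0.157
```

```bash
python3 st.py; python3 look.py k5 t
python3 - <<'E'
from h import *
crop(ld("k5t"),225,190,60,50,12,"pics/k5z.png")
E
```

```text
t 12.95 corner [ 1.25  4.67 49.46] tilt 3.81 yaw -0.07 roll 0.14 Fjig [ 0.04  5.65 -0.89] M [ 0.88 -0.61  0.18]
t 12.95 tcp [ 0.5871 -0.0828  0.0858] corner rel stud [0.0012 0.0047 0.0495]
tilt 3.808867300107896 yaw err -0.0684764235518844 roll 0.1439866738255895
force jig [ 0.04  5.65 -0.89] moment [ 0.88 -0.61  0.18]
```

View pics/k5.png

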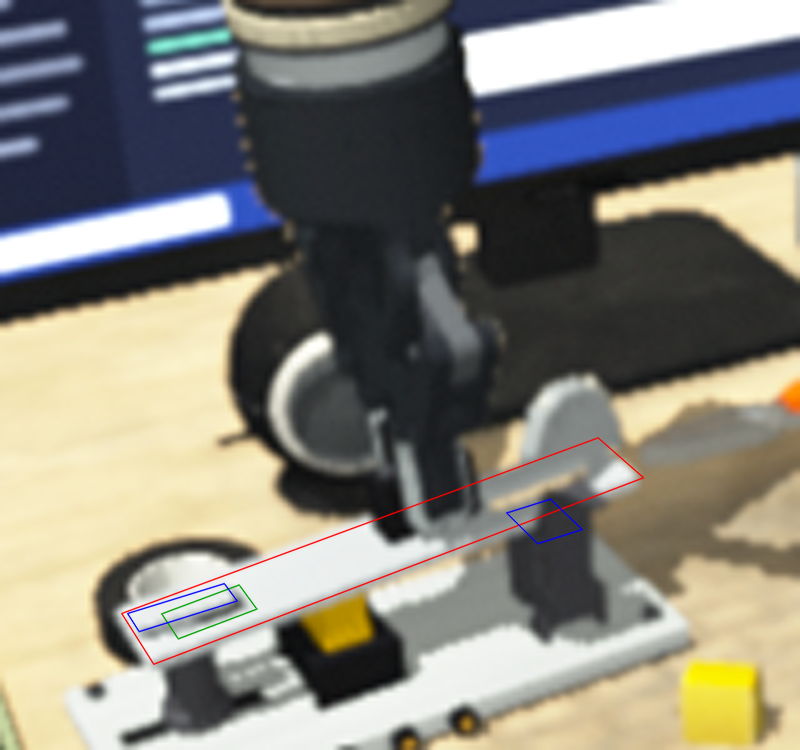

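View pics/k5z.png

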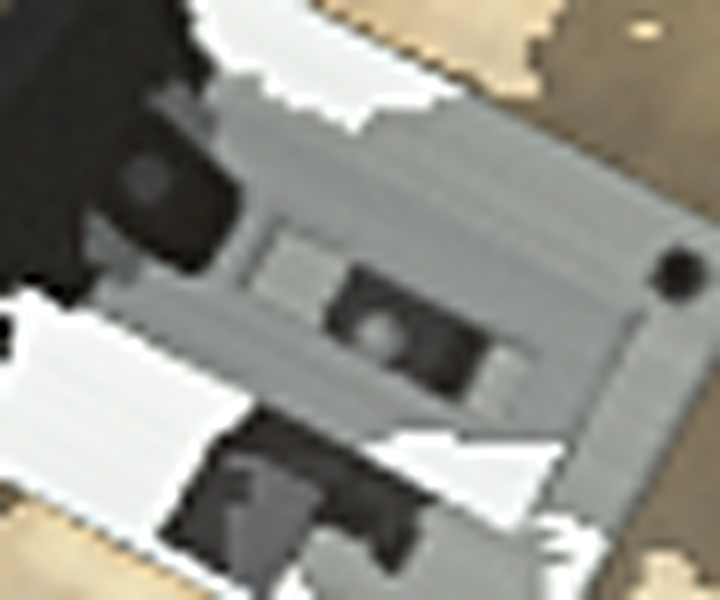

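>>> jog_arm:
  rows:
    - [[0,-0.05,0,0,0,0],[-0.005,0,0.04,0,0.1,0],[0,0,0,0,0,0]]

```text
time: 13.35
tcp_pos: [0.5867, -0.0828, 0.085]
orientation: [0.855, 0.517, -0.023, 0.017]
ft_force: [4.0, 0.8, 2.5]
grip_width: 0.153
```

```bash
python3 st.py; python3 look.py k6 t
python3 - <<'E'
from h import *
crop(ld("k6t"),225,190,60,50,12,"pics/k6z.png")
E
```

```text
t 13.35 corner [ 0.92  4.8  49.64] tilt 3.25 yaw -0.03 roll 0.27 Fjig [3.17 2.54 2.47] M [ 0.25 -0.82  0.04]
t 13.35 tcp [ 0.5867 -0.0828  0.085 ] corner rel stud [0.0009 0.0048 0.0496]
tilt 3.2489027304272033 yaw err -0.029517114242089023 roll 0.2657163460410446
force jig [3.17 2.54 2.47] moment [ 0.25 -0.82  0.04]
```

View pics/k6z.png

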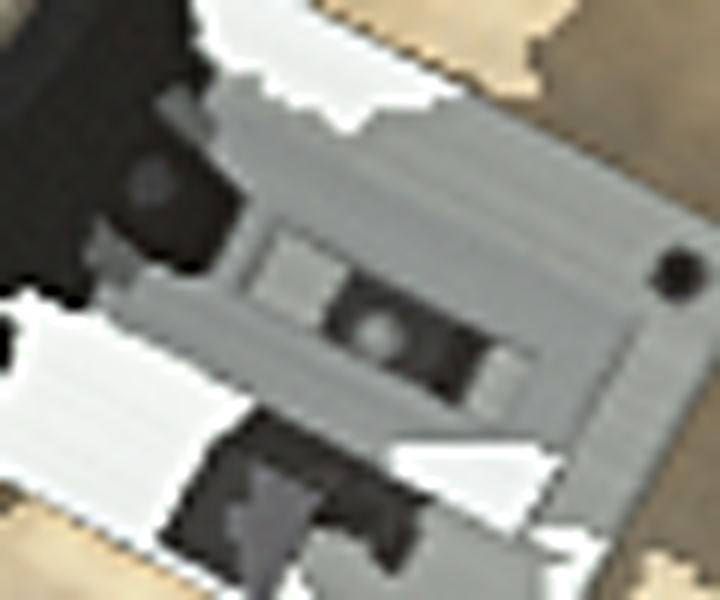

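>>> jog_arm:
  rows:
    - [[0,-0.04,0,0,0,0],[-0.01,0,0.07,0,0.167,0],[0,0,0,0,0,0]]

```text
time: 13.75
tcp_pos: [0.5857, -0.0829, 0.0832]
orientation: [0.856, 0.517, -0.015, 0.012]
ft_force: [5.7, -0.0, 2.6]
grip_width: 0.154
```

```bash
python3 st.py; python3 look.py k7 t
python3 - <<'E'
from h import *
crop(ld("k7t"),225,190,60,50,12,"pics/k7z.png")
E
```

```text
t 13.75 corner [ 0.15  4.87 49.58] tilt 2.21 yaw -0.07 roll 0.28 Fjig [5.08 2.66 2.62] M [ 0.07 -1.08  0.05]
t 13.75 tcp [ 0.5857 -0.0829  0.0832] corner rel stud [0.0001 0.0049 0.0496]
tilt 2.213539049135743 yaw err -0.07095058033245999 roll 0.2791590954647633
force jig [5.08 2.66 2.62] moment [ 0.07 -1.08  0.05]
```

View pics/k7z.png

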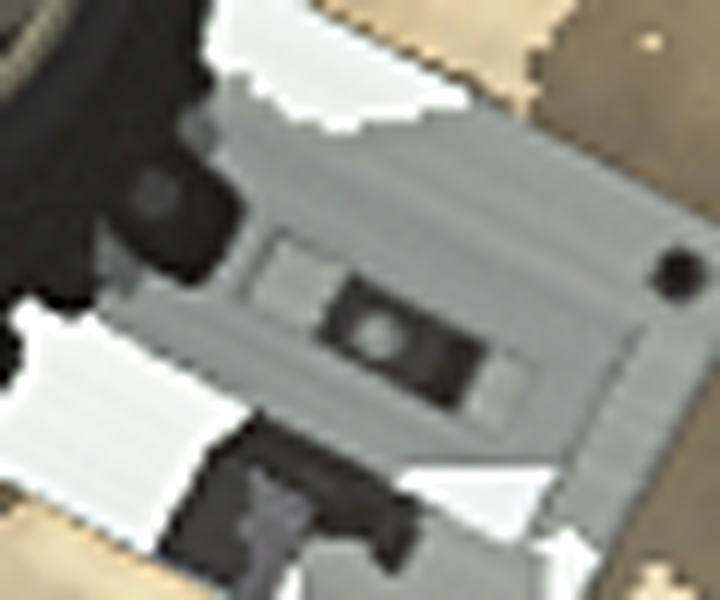

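View pics/k7.png

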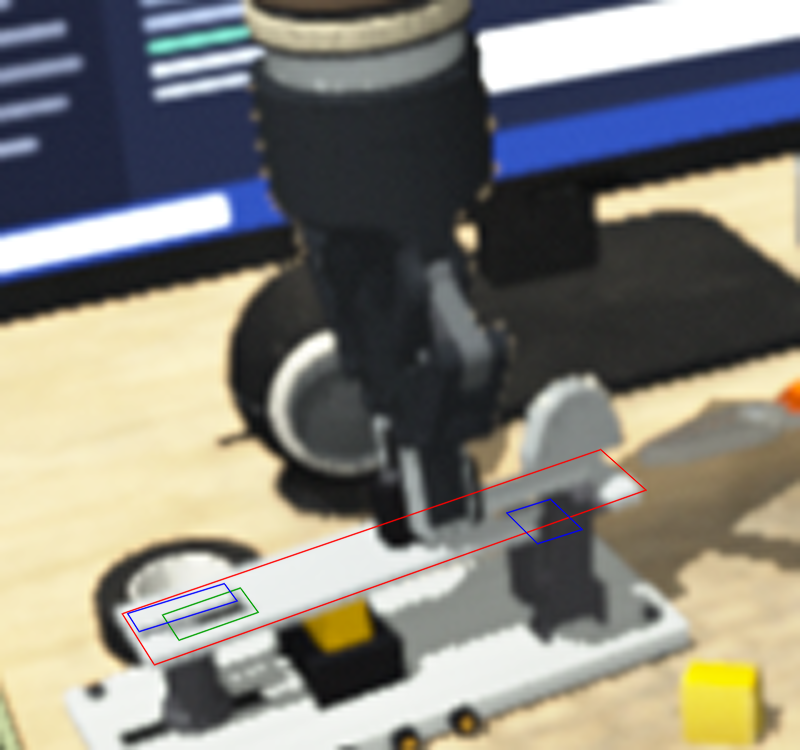

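>>> jog_arm:
  rows:
    - [[-0.025,-0.02,0.075,0,0.167,0],[0,0,0,0,0,0]]

```text
time: 14.05
tcp_pos: [0.5849, -0.0832, 0.0813]
orientation: [0.856, 0.516, -0.008, 0.007]
ft_force: [5.3, 0.1, 2.3]
grip_width: 0.157
```

```bash
python3 st.py
```

```text
t 14.05 corner [-0.29  4.85 49.44] tilt 1.18 yaw -0.15 roll 0.27 Fjig [4.65 2.52 2.33] M [ 0.15 -1.08 -0.19]
```

>>> jog_arm:
  rows:
    - [[-0.02,0,0.075,0,0.167,0],[0,0,0,0,0,0]]

```text
time: 14.25
tcp_pos: [0.5848, -0.0836, 0.0799]
orientation: [0.856, 0.517, 0.0, 0.003]
ft_force: [4.8, -0.0, 6.3]
grip_width: 0.163
```

```bash
python3 st.py
```

```text
t 14.25 corner [-0.32  5.   49.82] tilt 0.15 yaw -0.11 roll 0.26 Fjig [4.26 2.18 6.3 ] M [ 0.1  -0.87 -0.13]
```

```bash
python3 look.py k8 t
python3 - <<'E'
from h import *
crop(ld("k8t"),225,190,60,50,12,"pics/k8z.png");crop(ld("k8"),240,225,65,70,10,"pics/k8y.png")
E
```

```text
t 14.25 tcp [ 0.5848 -0.0836  0.0799] corner rel stud [-0.0003  0.005   0.0498]
tilt 0.15073388227607873 yaw err -0.11184881487996695 roll 0.2623143032187267
force jig [4.26 2.18 6.3 ] moment [ 0.1  -0.87 -0.13]
```

View pics/k8z.png

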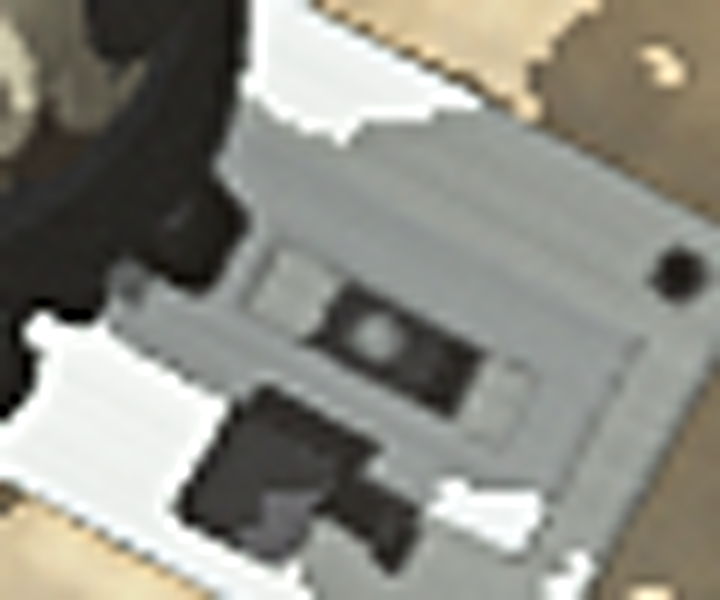

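View pics/k8y.png

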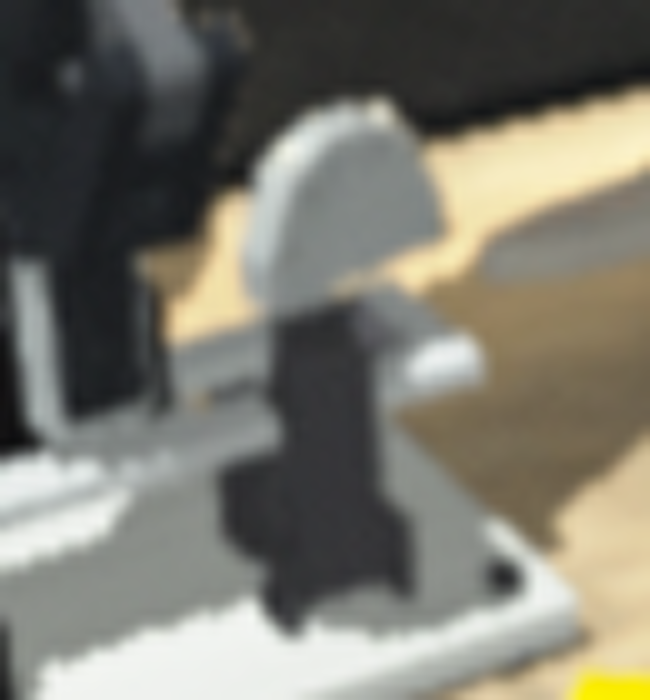

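>>> jog_arm:
  rows:
    - [[-0.01,0,0.04,0,0.09,0],[0,0,0,0,0,0]]

```text
time: 14.55
tcp_pos: [0.5847, -0.0837, 0.0799]
orientation: [0.856, 0.517, 0.004, 0.0]
ft_force: [2.5, -0.1, 12.2]
grip_width: 0.16
```

```bash
python3 st.py
```

```text
t 14.55 corner [-0.34  5.14 50.78] tilt -0.36 yaw -0.08 roll 0.24 Fjig [ 2.26  1.06 12.22] M [ 0.02 -0.39 -0.15]
```

```bash
python3 look.py k9 t
python3 - <<'E'
from h import *
crop(ld("k9t"),225,190,60,50,12,"pics/k9z.png")
a=[cv2.resize(ld(n)["pixels"][225:295,240:305,::-1],None,fx=6,fy=6,interpolation=cv2.INTER_CUBIC) for n in("k1","k9")]
cv2.imwrite("pics/k9y.png",np.hstack(a))
E
```

```text
t 14.55 tcp [ 0.5847 -0.0837  0.0799] corner rel stud [-0.0003  0.0051  0.0508]
tilt -0.36282714607237426 yaw err -0.08234817077739459 roll 0.24351514285725986
force jig [ 2.26  1.06 12.22] moment [ 0.02 -0.39 -0.15]
```

View pics/k9z.png

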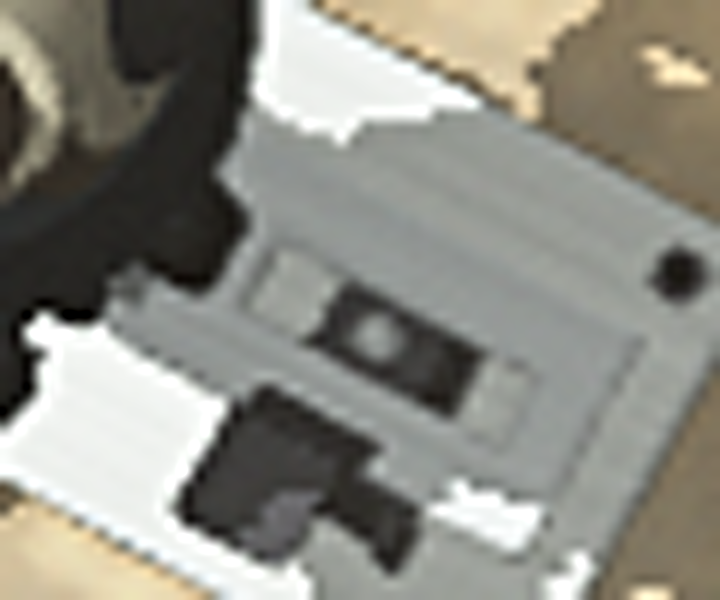

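View pics/k9y.png

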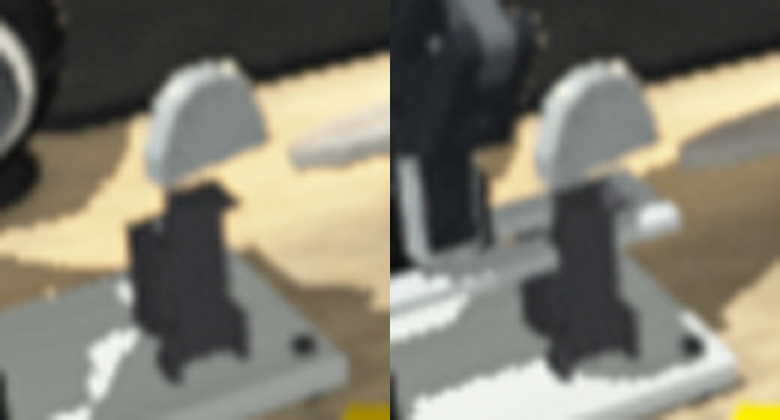

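View pics/k9.png

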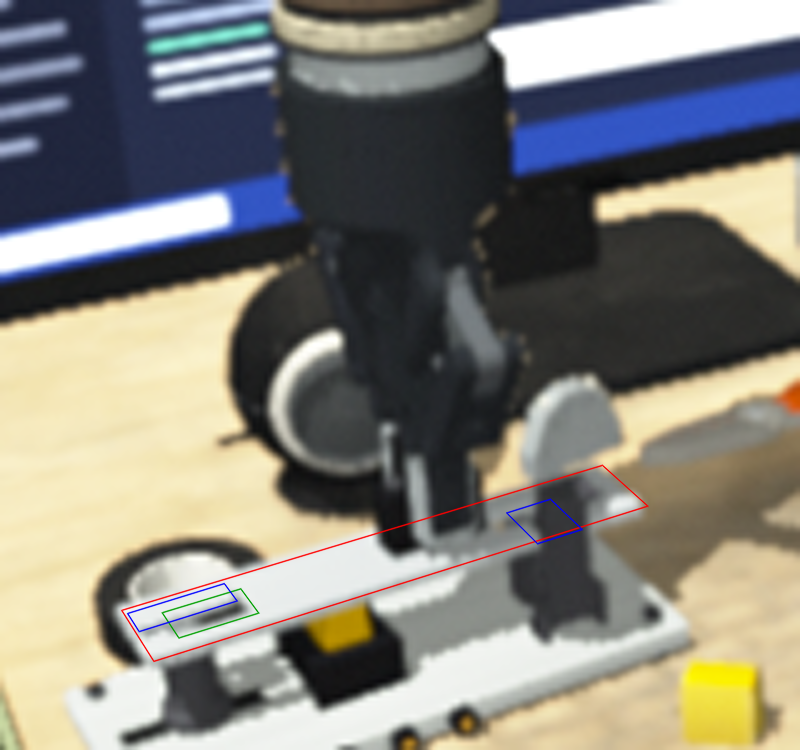

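>>> jog_arm:
  rows:
    - [[-0.03,0,-0.03,0,-0.05,0],[0,0,0,0,0,0]]

```text
time: 14.85
tcp_pos: [0.5847, -0.0837, 0.08]
orientation: [0.856, 0.517, 0.002, 0.002]
ft_force: [5.6, 2.4, 8.1]
grip_width: 0.159
```

```bash
python3 st.py
```

```text
t 14.85 corner [-0.33  4.96 50.44] tilt -0.12 yaw -0.10 roll 0.28 Fjig [3.8  4.73 8.13] M [ 0.32 -0.84 -0.23]
```

>>> jog_arm:
  rows:
    - [[0.01,0.02,-0.02,0,0,0],[0,0,0,0,0,0]]

```text
time: 15.05
tcp_pos: [0.5847, -0.0837, 0.08]
orientation: [0.856, 0.517, 0.002, 0.001]
ft_force: [4.5, 1.8, 6.5]
grip_width: 0.158
```

>>> jog_arm:
  rows:
    - [[0,0,0,0,0,0],[0,0,0,0,0,0],[0,0,0,0,0,0],[0,0,0,0,0,0],[0,0,-0.1,0,0,0]]
  gripper: 35

```text
time: 15.55
tcp_pos: [0.5819, -0.0836, 0.0803]
orientation: [0.856, 0.517, -0.001, -0.0]
ft_force: [0.2, 0.5, -0.2]
grip_width: 0.35
```

```bash
python3 st.py; python3 look.py r1 t
python3 - <<'E'
from h import *
crop(ld("r1t"),225,190,60,50,12,"pics/r1z.png")
E
```

```text
t 15.55 corner [-3.12  3.7  50.32] tilt 0.10 yaw -0.03 roll -0.09 Fjig [-0.1   0.52 -0.22] M [ 0.05 -0.    0.04]
t 15.55 tcp [ 0.5819 -0.0836  0.0803] corner rel stud [-0.0031  0.0037  0.0503]
tilt 0.09713438517212482 yaw err -0.03278362476917748 roll -0.09278285612102843
force jig [-0.1   0.52 -0.22] moment [ 0.05 -0.    0.04]
```

View pics/r1z.png

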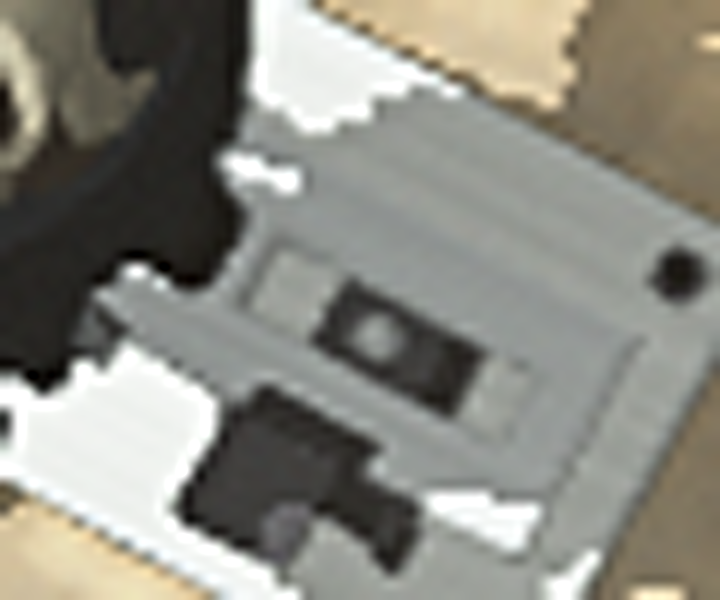

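View pics/r1.png

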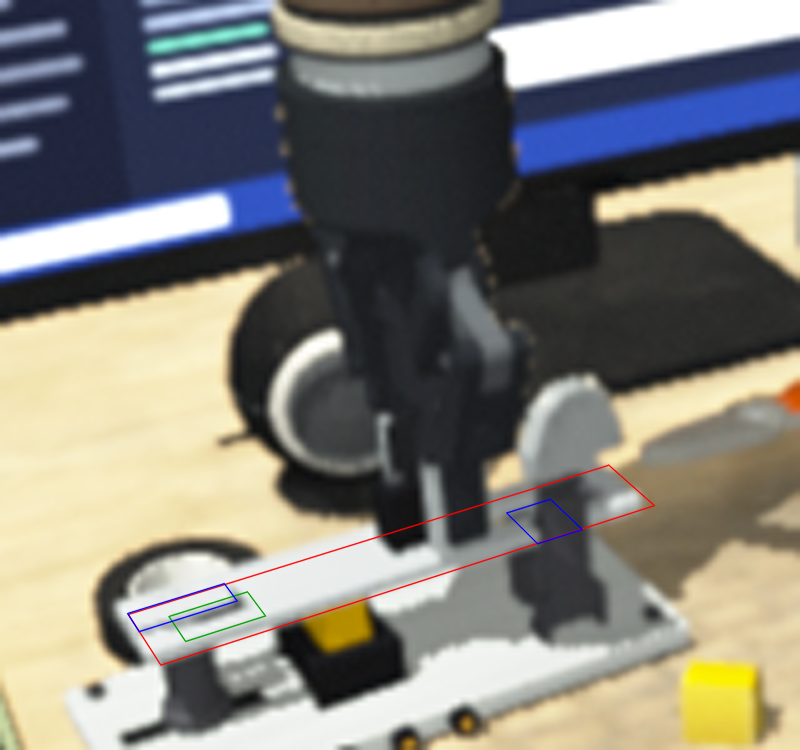

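>>> jog_arm:
  rows:
    - [[0.02,0.1,0,0,0,0],[0,0,-0.3,0,0,0],[0,0,-0.6,0,0,0],[0,0,-1,0,0,0],[0,0,-1,0,0,0],[0,0,-1,0,0,0],[0,0,-1,0,0,0]]

```text
time: 16.35
tcp_pos: [0.5859, -0.0843, 0.2064]
orientation: [0.856, 0.517, 0.001, 0.001]
ft_force: [0.4, -0.5, -0.4]
grip_width: 0.345
```

>>> jog_arm:
  rows:
    - [[-0.8,-0.8,-0.3,0,0,0],[-0.8,-0.8,-0.3,0,0,0],[-0.8,-0.8,-0.3,0,0,0],[-0.8,-0.8,-0.3,0,0,0],[-0.8,-0.8,-0.3,0,0,0],[-0.8,-0.8,-0.3,0,0,0],[0,0,0,0,0,0]]

```text
time: 17.05
tcp_pos: [0.4218, -0.1354, 0.2507]
orientation: [0.856, 0.517, 0.0, 0.002]
ft_force: [-0.0, 0.7, 0.6]
grip_width: 0.35
```

```bash
python3 - <<'E'
from h import *
from rig import *
t=camera("top");s=camera("scene")
crop(t,130,120,160,150,5,"pics/f1.png");crop(s,160,210,160,120,5,"pics/f2.png")
cv2.imwrite("pics/f3.png",t["pixels"][:,:,::-1]);print(sense()["ft_force"])
E
```

```text
[0.87169199 0.44099897 0.74789226]
```

View pics/f1.png

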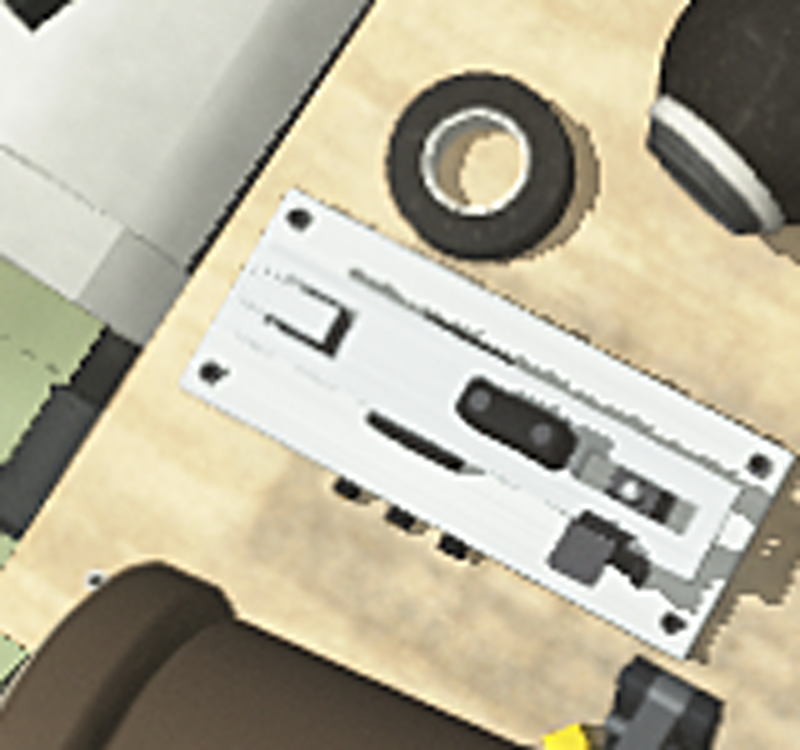

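View pics/f2.png

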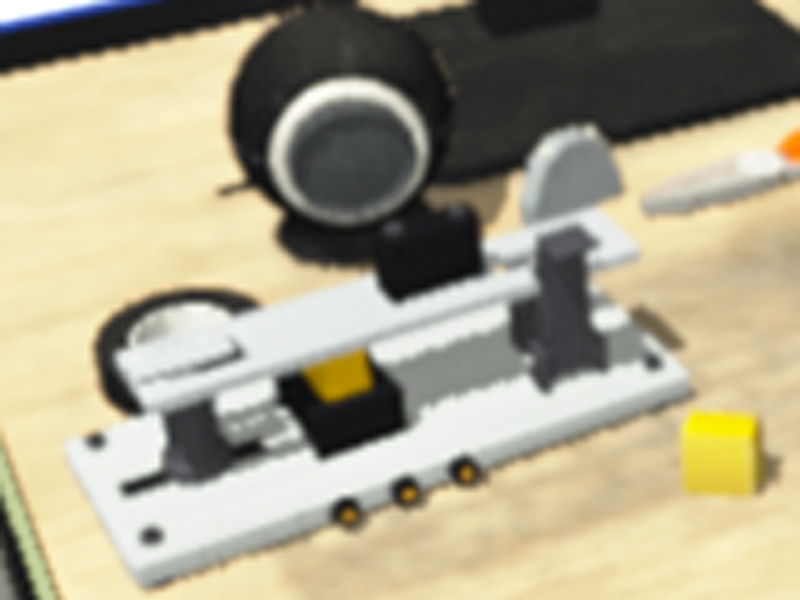

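View pics/f3.png

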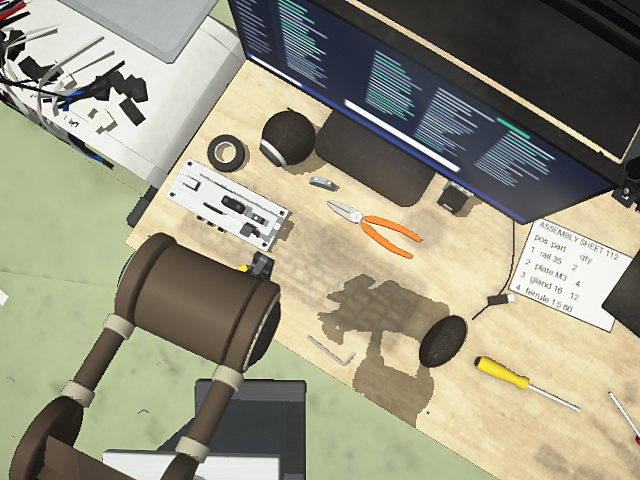

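The final pictures show the strap level. The catch nose overlaps its -x edge, at about (590,540) in the top crop. The pin sits in the slot at (630,488), and the eye is under the stud head. The other objects I can see have not moved, and the robot is clear of everything.

```bash
python3 -c "
from rig import *
print(sense()['time']);print(sign_off())"
```

```text
17.15
the job is handed in; nothing more can be done
None
```

The strap is clamped over the relay in the test jig, and I handed the job in at about 17 s of the 56 s allowed.

**Hooking the stud:** I gripped the strap by its block and tilted the tail up about 35°. I lowered the eye past the stud head and drew it back in steps of 1 mm or less until it touched the neck. I then levelled it about the lip. The highest draw force I read was about 7 N, against the 12 N limit.

**Levelling and pressing:** As the tail came down, the ramp on the catch pushed the strap about 1 mm sideways. I moved it back so the pin stayed inside the slot. I pressed down until the strap sat on the rest. The vertical reading there was 12 N, or about 14 N with the strap's weight added, against the 20 N limit.

**Letting go:** Before opening the gripper I drew the strap gently onto the neck again, at about 5 N. I then opened it, lifted straight up and backed away.

**Last checks:**
- The strap is level, with its eye under the stud head, the pin in the slot and the relay pressed down.
- The catch nose is over the strap's edge, and the catch stands where it did before I started.
- The force on the tool was near zero after release, apart from noise under 1 N.
- The other loose objects were unmoved as far as I could see. In the last top view the arm hid the two spare relays almost completely. The scene crop showed one of them in place, but I did not check the other again.
- I read forces only at the end of each move, so brief peaks within a move were not recorded.
- I judged the catch and the relay from pictures only, because the state does not report their joint values.

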